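# Clear a stack of microscope accessories to their places

## Task

Somebody piled the microscope's accessories on one another: take the stack apart from the top down, one thing at a time, and set each in its own place: the dropper bottle upright in the round cup, the covered dish flat on the middle of the round metal disc, the small case flat inside the walled tray with its long side along the tray's, and the metal stage insert flat on the middle of the grey dock, lengthwise between its two end ledges. Keep the dish level and the bottle upright all the way, let go of each thing before you take the next, and do not shift the black objective can or the black spare eyepiece.

Things in the scene. Friction and masses are not known exactly. Their poses are not given: they have to be found in the camera images.
- bottle: brown glass dropper bottle with a black cap, on top of the stack: 28 mm diameter, 70 mm tall in all, straight body to 50 mm, narrower cap above; about 40 g. Origin at the centre of its underside, z up.
- dish: small round culture dish with lid (pink medium, clear rim), under the bottle and on the case: 38 mm across its rim, 10 mm thick; about 20 g. Origin at the centre of its underside, z up.
- case: small box-shaped case, white lid on grey base, under the dish and on the insert: 44 mm (its x) by 60 mm (its y), 30 mm tall; about 80 g. Origin at the centre of its underside. In the stack its long side lies roughly along the insert's length.
- insert: flat aluminium microscope stage insert at the bottom of the stack, a plate 100 mm (its x) by 60 mm (its y), 10 mm thick, with a round 30 mm hole in the middle and a small hole at each end; about 160 g. It lies on the table. Origin at the centre of its underside.
- cup: fixed low round cup of grey plastic: outer diameter 54 mm, inner 48 mm, rim 16 mm above the table, inner floor 4 mm above the table. Place of the bottle. Origin at the centre of its underside.
- disc: fixed flat disc of plain aluminium, 64 mm diameter, its flat top 8 mm above the table. Place of the dish. Origin at the centre of its underside.
- tray: fixed shallow white plastic tray with four low walls: inside 64 mm (its x) by 80 mm (its y), outside 70 by 86 mm, walls 3 mm thick with their tops 8 mm above the table, inner floor 3 mm above the table. Place of the case (long side along the tray's y, either way round). Origin at the centre of its underside.
- dock: fixed grey plastic dock plate with a dark rubber field: 132 mm (its x) by 76 mm (its y), flat top 4 mm above the table, open along its two long sides; at each short end a ledge 6 mm thick whose top is 10 mm above the table, 120 mm free between the ledges. Place of the insert (its x along the dock's x, either way round). Origin at the centre of its underside.
- can: bystander, loose: black objective can standing upright, 40 mm diameter, 60 mm tall. Leave alone. Origin at the centre of its underside.
- eyepiece: bystander, loose: black spare eyepiece standing upright, 41 mm diameter, 52 mm tall. Leave alone. Origin at the centre of its underside.
Things that resemble listed ones, but are neither listed nor needed, are in the scene too. What is shaped like the case but purple or yellow is not meant.

How it is judged (in metres and radians):
On the way, in this order (a step that is already met when the one before it is completed fails the run):
1. dropper bottle standing in the round cup, released (horizontal distance between bottle and cup below 0.013 m and z of bottle in the frame of cup between 0.001 and 0.007 m and angle between bottle's own z axis and vertical below 0.1 rad and linear speed of bottle below 0.02 m/s and contact force between the fingers and bottle below 0.1 N), for 0.2 s.
2. covered dish lying on the metal disc, released (horizontal distance between dish and disc below 0.013 m and z of dish in the frame of disc between 0.005 and 0.011 m and angle between dish's own z axis and vertical below 0.1 rad and linear speed of dish below 0.02 m/s and contact force between the fingers and dish below 0.1 N), for 0.2 s.
3. small case in the walled tray, released (horizontal distance between case and tray below 0.016 m and z of case in the frame of tray between 0 and 0.006 m and angle between case's own z axis and vertical below 0.1 rad and angle between the x axis of case and the x axis of tray, either way round below 0.3 rad and linear speed of case below 0.02 m/s and contact force between the fingers and case below 0.1 N), for 0.2 s.
4. metal stage insert on the dock between its end ledges, released (horizontal distance between insert and dock below 0.014 m and z of insert in the frame of dock between 0.001 and 0.007 m and angle between insert's own z axis and vertical below 0.1 rad and angle between the x axis of insert and the x axis of dock, either way round below 0.3 rad and linear speed of insert below 0.02 m/s and contact force between the fingers and insert below 0.1 N), for 0.2 s.
At the end, for the whole second after the job is handed in: all four released and at rest, level to 0.1 rad and down on the floor of their places (3 mm): bottle in the cup (13 mm of its centre), dish on the disc (13 mm), case in the tray (16 mm, long side along the tray's to 0.3 rad), insert on the dock (14 mm, lengthwise to 0.3 rad) (all of step 1 and all of step 2 and all of step 3 and all of step 4); the robot touches nothing.
It fails at once if the dish is tilted by more than 0.4 rad (angle between dish's own z axis and vertical above 0.4 rad).
It fails at once if the bottle is tilted by more than 0.6 rad (angle between bottle's own z axis and vertical above 0.6 rad).
It fails at once if the objective can is shifted by more than 20 mm (distance of can from where it was at the start of the episode above 0.02 m).
It fails at once if the spare eyepiece is shifted by more than 20 mm (distance of eyepiece from where it was at the start of the episode above 0.02 m).
It also fails if it takes over 144 s, if anything falls off the work surface, if the arm or the gripper's body presses on something with over 40 N, if the wrist force passes 120 N, or if a joint passes its speed limit or range.

## Robot

A 6-joint arm with a two-finger parallel gripper is mounted at the origin on the work surface; the furniture and walls round the work are solid. World frame = base frame: x ahead of the robot, y to its left, z up, the work surface at z = 0. Lengths are in mm, angles in degrees, forces in N, time in s.
With the tool pointing down it reaches from about 300 to 850 mm from the base axis. Payload 4.2 kg.
Tool frame: the origin (TCP) lies at the very end of the fingers, on their centre line; the grasp point (between the pads) lies 19 mm behind it; z points along the fingers, y is the line along which they close (so a half turn about z gives the same grasp; the last joint's range is limited). The gripper opens to 91 mm and grips with 3 to 60 N. Pads are 32 mm wide; open, the fingers measure 118 mm over their backs; the gripper's body (76 mm by 178 mm) begins 60 mm behind the grasp point.
Start: joints at [-73.453, 18.312, 89.639, -0, 72.044, -1.146], TCP at [174.756, -547.821, 174.476] pointing down, gripper open.
Joint ranges: [-177.97, 177.97], [-48.28, 115.42], [12.27, 149.76], [-77.06, 257.06], [2.81, 150.46], [-146.56, 146.56]. Speed limits (degrees/s): [147.25, 147.25, 180, 180, 180, 180].

## Interface

Orientations are given as [roll, pitch, yaw] about the fixed x, y, z axes, in that order (R = Rz(yaw) Ry(pitch) Rx(roll)).
In Python, from workcell import env, eyes gives the robot as it stands.
- The arm moves only by the tool send_rows, never from a script. Its argument "targets" is text: rows parted by semicolons, each of 7 numbers parted by spaces: the shift along the tool's x, y, z in m, then the turn, a rotation vector about the tool's x, y, z in degrees, then the opening in per cent of the stroke, from 0 (shut) to 100 (fully open). A call has 1 to 12 rows; each row is the pose to reach, as a shift and turn from the pose commanded when the call began, along the tool's axes at that moment; what a row does not reach only later rows make up. A row lasts 1/12 s, in which the tool goes at most 41.7 mm and 7.16 degrees, less where a joint would pass 70% of its speed; a pose out of reach is approached as far as the arm can. A call with a gripper value outside its range is refused whole. The fingers move at their own pace and stop on an object; "grip_force" is the grip in N (left out, the last holds). Time passes only in rows, so rows that repeat a pose let the fingers close. It gives the time, the measured TCP pose, the force, the opening and the grip force at its end, in the units of the state.
- env.state(): the state, without advancing time (a new reading comes with each control period).
- eyes.grab_frame(name): name is "side" or "top"; returns a dict with "image" (384x512x3 uint8, blue, green, red), "fovy" (degrees; the focal length in pixels is half the picture's height over the tangent of half this angle, whatever the lens; pixels are square), "cx", "cy" (the principal point, pixels), "eye" and "attitude" of the camera in the world. Camera axes: x right, y up, looking along -z (the intrinsics and any distortion apply to the point x, -y, -z); pixel columns grow to the right and rows downward; lengths in mm; the calibration is good to about 2 mm. A picture is of the moment at which its call begins. There is no depth.
- env.job_done(): hands the job in; it is judged then, once.
The state is a dict: "time_s": time; "qpos": joint angles; "qvel": joint speeds; "effort": joint torques, N m; "ee_pos": TCP position; "ee_rot": TCP orientation; "force": force on the tool from outside, world axes, zero at the start; "torque": the same for the moment, N m; "gripper_width": finger opening in mm; "gripper_force": force on a finger pad.
Only numpy, scipy, OpenCV 4.12 (cv2) and the standard library are available. Lean on these libraries where they do the work, as an engineer would, in place of code of your own. Each camera call takes 0.05 s, during which the arm holds its last target. There are 200 camera calls.

## Working session

There is one attempt and no reset: what is moved stays moved. The work goes in short steps, Python scripts to look and compute and a tool call to move; the robot and the scene stay as the last step left them, time stands still between calls to the robot, and variables do not carry over. Pictures are saved under pics/ and viewed, at most 14 in all, crops included, and the job is handed in when it is done.

Besides the shell and the picture viewer there is one more tool, called after "Request:" as name(argument=value, ...), one argument or row to a line, values as JSON. send_rows: Moves the arm, as the interface text tells. Its arguments: {"type":"object","properties":{"targets":{"type":"string"},"grip_force":{"type":"number"}},"required":["targets"]}

```bash
mkdir -p pics; ls; python3 - <<'E'
from workcell import env, eyes
import cv2
s=env.state(); print(s)
for n in ("top","side"):
    f=eyes.grab_frame(n); cv2.imwrite(f"pics/{n}0.png",f["image"])
    print(n,{k:v for k,v in f.items() if k!="image"})
    cv2.imwrite(f"pics/{n}0b.png",cv2.resize(f["image"],(800,600),interpolation=cv2.INTER_CUBIC))
E
```

```text
pics
{'time_s': 0.0, 'qpos': array([-7.34540807e+01,  1.83522555e+01,  8.97057348e+01, -1.62015558e-04,
        7.20422785e+01, -1.14440031e+00]), 'qvel': array([-0.04190834, -0.05757802,  0.00854839,  0.05371801,  0.10540141,
       -0.05577457]), 'effort': array([-8.19119577e-05, -4.12459230e+01, -2.31968307e+01,  7.26711075e-02,
        4.57304379e-02, -1.44236333e-04]), 'ee_pos': array([ 174.581239  , -547.26853268,  173.61871492]), 'ee_rot': array([-1.79899748e+02, -1.84858616e-03,  1.76903681e+01]), 'force': array([-0.78478022,  0.2291524 ,  0.41255252]), 'torque': array([ 0.01080042, -0.00300409, -0.03154409]), 'gripper_force': 0.0, 'gripper_width': 90.85786581051863}
top {'fovy': 46.66072901644765, 'cx': 257.35339651992797, 'cy': 194.15357279482853, 'eye': array([ 272.24043923,   67.23150146, 1347.41102709]), 'attitude': array([  9.76556579,  -1.08725451, -89.44459109])}
side {'fovy': 56.02663208307427, 'cx': 258.5394796517774, 'cy': 192.86842119279362, 'eye': array([-437.6181994 ,  420.97943623,  537.25134513]), 'attitude': array([  64.66193058,   -1.43559374, -110.03509711])}
```

View pics/top0b.png

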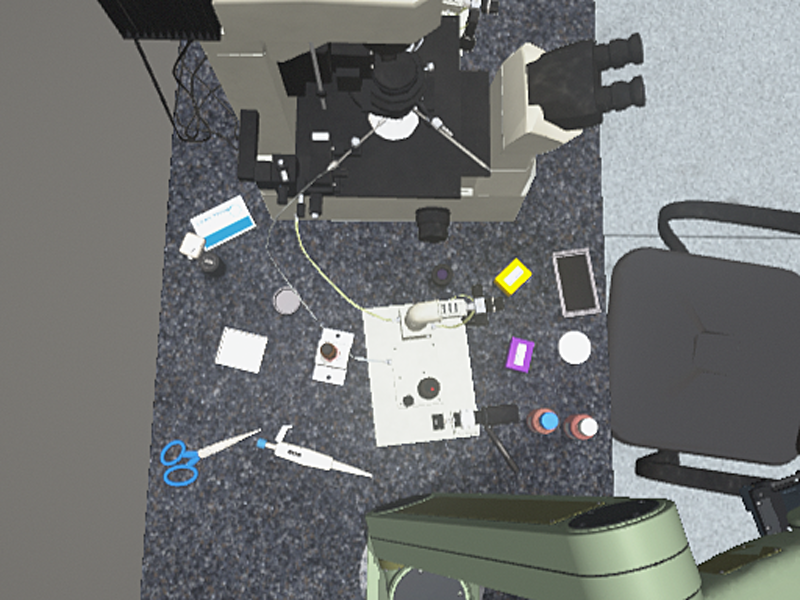

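View pics/side0b.png

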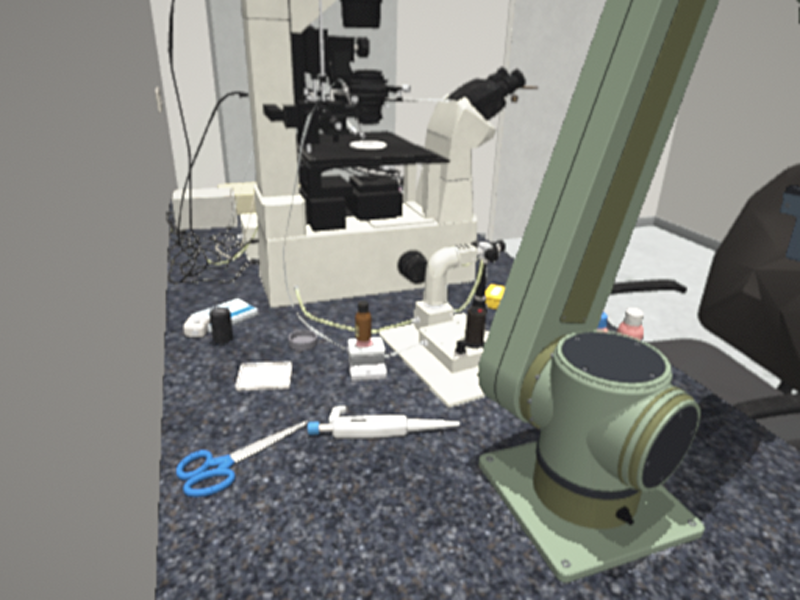

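The top view shows the stack at (333,355), the tray at (241,350) and round items at (287,301) and (575,347). The dock is at (577,283), the can at (210,262) and the eyepiece at (441,275). The case decoys are purple (520,355) and yellow (513,276); the bottle decoys are the brown or red ones at (544,420) and (582,427). In the side view the stack is at (365,345), under the brown bottle with the black cap. I'll check it in a close crop.

```bash
cat > h.py <<'E'
import numpy as np, cv2
from scipy.spatial.transform import Rotation as R
from workcell import env, eyes
def cam(f):
    h=f["image"].shape[0]; fl=h/2/np.tan(np.radians(f["fovy"]/2))
    return fl,f["cx"],f["cy"],np.array(f["eye"]),R.from_euler("xyz",f["attitude"],degrees=True).as_matrix()
def ray(f,u,v):
    fl,cx,cy,e,A=cam(f); return e,A@np.array([(u-cx)/fl,-(v-cy)/fl,-1])
def onz(f,u,v,z):
    e,d=ray(f,u,v); return (e+d*(z-e[2])/d[2])
def proj(f,p):
    fl,cx,cy,e,A=cam(f); q=A.T@(np.array(p)-e); return np.array([cx+fl*q[0]/-q[2],cy-fl*q[1]/-q[2]])
E
python3 - <<'E'
from h import *
f=eyes.grab_frame("top"); I=f["image"]
def up(x0,y0,w,h,s): return cv2.resize(I[y0:y0+h,x0:x0+w],None,fx=s,fy=s,interpolation=cv2.INTER_CUBIC)
a=up(115,150,130,100,3); b=up(270,150,130,100,3)
c=eyes.grab_frame("side")["image"]; c=cv2.resize(c[180:270,110:240],None,fx=3,fy=3,interpolation=cv2.INTER_CUBIC)
d=eyes.grab_frame("side")["image"]; d=cv2.resize(d[170:260,290:420],None,fx=3,fy=3,interpolation=cv2.INTER_CUBIC)
cv2.imwrite("pics/c1.png",np.vstack([np.hstack([a,b]),np.hstack([c,d])]))
for n,(u,v) in dict(stack=(333,355),tray=(241,350),disc=(287,301),r2=(575,347),dock=(577,283),can=(210,262),eye=(441,275)).items(): print(n,onz(f,u*.64,v*.64,0).round())
E
```

```text
stack [401. 177.   0.]
tray [409. 355.   0.]
disc [506. 270.   0.]
r2 [ 422. -295.    0.]
dock [ 550. -303.    0.]
can [582. 424.   0.]
eye [562. -33.   0.]
```

View pics/c1.png

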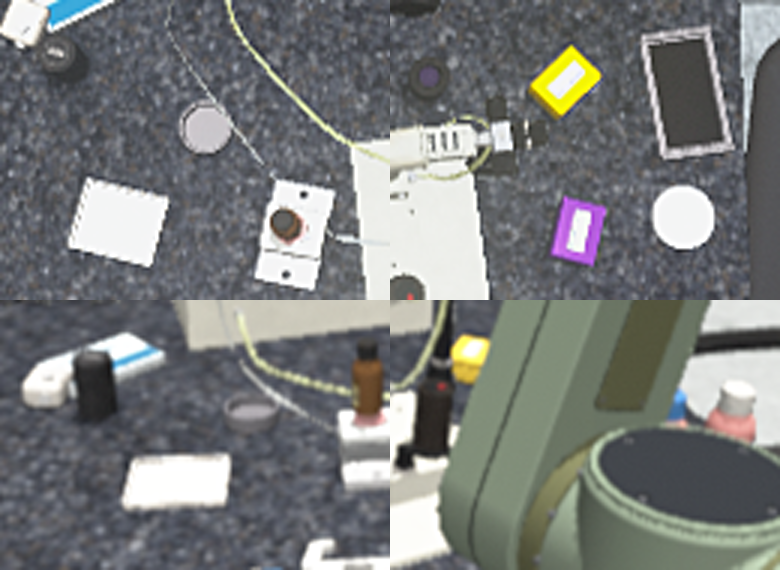

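The crop settles the choices. The stack has the brown bottle with the black cap on the pink dish, white case and insert, at top-view (333,355). The grey rimmed cup is at (287,301), the bright aluminium disc at (575,347), the tray at (241,350) and the dock with the dark field at (577,283). Next I measure them.

```bash
cat >> h.py <<'E'
def blob(f,x0,y0,w,h,lo,hi=(256,256,256),s=4):
    I=cv2.resize(f["image"][y0:y0+h,x0:x0+w],None,fx=s,fy=s,interpolation=cv2.INTER_LINEAR)
    m=cv2.inRange(I,np.array(lo,float),np.array(hi,float)); m=cv2.morphologyEx(m,cv2.MORPH_OPEN,np.ones((5,5)))
    cs,_=cv2.findContours(m,cv2.RETR_EXTERNAL,cv2.CHAIN_APPROX_NONE); c=max(cs,key=cv2.contourArea)[:,0].astype(float)
    return (c+.5)/s-.5+[x0,y0]
def world(f,c,z): return np.array([onz(f,u,v,z)[:2] for u,v in c])
def rect(p):
    (c,(w,h),a)=cv2.minAreaRect(p.astype(np.float32))
    if w<h: w,h,a=h,w,a+90
    return np.round(c,1),round(w,1),round(h,1),round((a+90)%180-90,1)  # angle of long side in world
E
python3 - <<'E'
from h import *
f=eyes.grab_frame("top"); 
print("tray",rect(world(f,blob(f,133,203,45,42,(150,150,150)),8)))
print("dock",rect(world(f,blob(f,350,155,35,52,(110,110,110)),7)))
c=blob(f,350,155,35,52,(0,0,0),(75,75,75)); print("dockfield",rect(world(f,c,4)))
for n,a,z in (("cup",(170,180,30,26,(105,105,105)),16),("disc",(352,206,34,34,(150,150,150)),8)):
    p=world(f,blob(f,*a),z).astype(np.float32); print(n,cv2.minEnclosingCircle(p),p.mean(0),rect(p), p.max(0)/2+p.min(0)/2)
c=blob(f,198,205,30,44,(140,140,140)); p=world(f,c,10); print("insert",rect(p)); print(cv2.approxPolyDP(c.astype(np.float32),2,True)[:,0])
I=f["image"][214:236,200:222]; print(I.mean(2).round().astype(int)); print((I[...,2].astype(int)-I[...,0]))
E
```

```text
tray (array([409.3, 354.2]), 89.0, 73.5, 77.2)
dock (array([ 552.5, -301.4]), 137.2, 88.1, 7.3)
dockfield (array([ 551.1, -297.8]), 108.2, 57.1, 9.0)
cup ((501.46551513671875, 254.51409912109375), 44.80215835571289) [503.5794  254.41273] (array([497.1, 256.9]), 87.2, 59.4, 48.5) [508.923  258.7944]
disc ((421.9876403808594, -290.3597106933594), 33.23595428466797) [ 422.22278 -290.4798 ] (array([ 422.1, -290.5]), 64.0, 63.8, 0.6) [ 422.11673 -290.50925]
insert (array([399.1, 178.2]), 104.6, 66.1, -11.0)
[[206.375 209.375]
 [199.375 242.125]
 [219.125 246.375]
 [226.375 213.625]]
[[102 103  96  97 120 131 251 252 246 245 245 245 246 248 249  83  51 156
  255 248 248 249]
 [101 103  94  90 118 132 255 250 246 245 245 245 245 248 250 103  79 184
  253 247 245 245]
 [ 92 105  94  81  74 154 255 249 246 246 246 246 245 247 252 222 213 246
  250 246 245 245]
 [ 92 110 102  97 135 234 254 247 246 248 246 248 247 247 248 251 252 249
  247 245 245 245]
 [ 84  95  89 111 219 255 251 246 216 233 223 254 251 245 245 243 247 246
  246 246 245 245]
 [ 86  80  79 132 255 255 255 248 152 159 165 215 
[... 2878 characters left out ...]
0  39  16  13  34  36   6  -6
   -3  -1  -1  -1]
 [ -7  -3   0  -1  -2   3   5  20  30  39  20  23  33  48  37  11  -7 -13
   -4  -1  -1  -1]
 [ -7  -8   0  -1  -2  -1   2   3  27  47  36  43  49  20  -1   1  -2   0
    0  -1  -1   0]
 [ -9  -9   0   0   0  -2  -2   2   0  10  29  33   8  -3  -3  -2  -1  -1
   -1  -1  -1   0]
 [ -7  -2   4   2   3  -4  -4   6   2   0  -5  -5  -5  -3  -2  -1  -1  -1
   -1  -1   0   0]
 [ -4  -4  -2   5   3   6   6   7   4   2  -5  -4  -3  -2  -1  -1  -1  -1
   -1  -1  -1   0]
 [ -7  -8   0  -1  -1  -2  -1  -2  -3   5   5   5   6   4   1  -4  -3  -3
   -1  -1   0   0]
 [ -8  -9   0  -1  -1  -1  -1  -1  -1  -2  -2  -1   5   5   4   4   7   5
    6   2  -3   7]]
```

```bash
python3 - <<'E'
from h import *
f=eyes.grab_frame("top"); g=eyes.grab_frame("side")
f["image"]=f["image"].copy(); raw=f["image"].copy(); f["image"]=cv2.medianBlur(raw,5)
I=raw[180:206,170:200].mean(2).round().astype(int); print("cup"); print(I[3:24,4:26])
p=world(f,blob(f,170,180,27,26,(125,125,125)),16).astype(np.float32); print(cv2.minEnclosingCircle(p),cv2.fitEllipse(p))
print("field",rect(world(f,blob(f,352,158,32,48,(0,0,0),(62,62,62)),4)))
for t in (130,160,190): print("dock",t,rect(world(f,blob(f,350,155,35,52,(t,)*3),7)))
# bottle: side cap/brown
J=g["image"]; hsv=cv2.cvtColor(J,cv2.COLOR_BGR2HSV)[185:225,215:255]
m=((hsv[...,0]<20)&(hsv[...,1]>110)).astype(np.uint8)
n,l,st,ce=cv2.connectedComponentsWithStats(m); print("brown",st[1:]+[215,185,0,0,0],ce[1:]+[215,185])
c=onz(f,208.9,223.8,120); print("cap",c, "side proj of cap top, bottom", proj(g,c), proj(g,[c[0],c[1],50]))
# stereo height: side pixels
for u,v in((440,250),(490,240)):
    e,d=ray(g,u*.64,v*.64); 
    for x in (480,520,560): t=(x-e[0])/d[0]; print(u,v,(e+d*t).round())
print("plate edge",onz(f,368*.64,340*.64,10),onz(f,373*.64,400*.64,10))
E
```

```text
cup
[[108  94  88  97 102  99 109 135 156 150 162 165 222  96 122 102  80  79
   84 100 107  95]
 [ 76  72  76  82 109 157 133 158 186 167 168 160 179 148 146 108  79  76
   72  83 111 114]
 [ 72  76  90 113 160 192 108 130 126 126 130 127 139 173 179 153  86  90
   89  95 115 140]
 [ 75  83 111 151 139  71 151 220 216 210 211 211 207 148 196 211 113  90
   98  99 103 113]
 [ 81 109 163 140  98 156 214 206 203 202 203 202 205 198 158 204 143  90
   88  88  99 118]
 [ 88 132 174  80 181 214 204 202 200 201 202 201 202 204 206 201 151 147
   78  78 101 124]
 [100 170  80 154 215 205 202 201 201 203 201 199 201 200 202 202 202 195
   64  79 105 114]
 [120 210  94 219 206 202 202 200 200 202 200 201 201 201 201 202 206 207
  127  77 104  94]
 [129 181 120 213 203 201 201 202 201 201 202 200 201 201 201 201 202 206
  207  75 120  94]
 [126 171 142 210 204 201 201 201 201 202 201 201 201 200 200 202 200 182
  177 142 119 109]
 [121 171 148 211 203 202 201 202 202 201 200 200 200 202 200 201 204 179
   95 196 159 103]
 [114 191 132 212 204 203 202 202 202 202 201 201 200 202 201 202 202 199
[... 678 characters left out ...]
98 116 118 101  90  81  73  81  81  85  74  78  81  89  89  93  97
  104  99 108 106]
 [105 109 111 105 102  80  73  85 105 104 107  94  83  84  98 110 101  89
   89 102 125 114]]
((507.8017578125, 267.943359375), 29.90587043762207) ((506.6136474609375, 267.5628356933594), (52.29468536376953, 56.41642761230469), 74.42906188964844)Traceback (most recent call last):
  File "<stdin>", line 6, in <module>
  File "h.py", line 16, in blob
    cs,_=cv2.findContours(m,cv2.RETR_EXTERNAL,cv2.CHAIN_APPROX_NONE); c=max(cs,key=cv2.contourArea)[:,0].astype(float)
                                                                        ~~~^^^^^^^^^^^^^^^^^^^^^^^^
ValueError: max() iterable argument is empty
```

```bash
python3 - <<'E'
from h import *
f=eyes.grab_frame("top"); g=eyes.grab_frame("side")
c=onz(f,183.5,191.7,16); print("cup",c,proj(g,c))
f2=dict(f); f2["image"]=cv2.medianBlur(f["image"],5)
for t in (45,55,65,75):
  try: print("field",rect(world(f,blob(f2,352,158,32,48,(0,0,0),(t,)*3),4)))
  except Exception as e: pass
for t in (130,160,190):
  try: print("dock",t,rect(world(f,blob(f,350,155,33,52,(t,)*3),7)))
  except Exception: pass
J=g["image"]; hsv=cv2.cvtColor(J,cv2.COLOR_BGR2HSV)[185:225,215:255]
m=((hsv[...,0]<20)&(hsv[...,1]>110)).astype(np.uint8)
n,l,st,ce=cv2.connectedComponentsWithStats(m); print("brown",st[1:]+[215,185,0,0,0],ce[1:]+[215,185])
c=onz(f,208.9,223.8,120); print("cap",c, "side proj of cap top, bottom", proj(g,c), proj(g,[c[0],c[1],50]))
for u,v in((440,250),(490,240)):
    e,d=ray(g,u*.64,v*.64)
    for x in (480,520): t=(x-e[0])/d[0]; print(u,v,(e+d*t).round())
print("plate edge",onz(f,368*.64,340*.64,10),onz(f,373*.64,400*.64,10))
for u,v in ((270,245),(300,302),(318,328)):
  for z in (0,20,60,120): print("wire",u,v,z,(proj(g,onz(f,u*.64,v*.64,z))/.64).round())
E
```

```text
cup [506.30705515 267.94804628  16.        ] [193.56937127 214.77281289]
field (array([ 551.1, -297.7]), 108.1, 57.0, 9.2)
dock 130 (array([ 551.1, -297.7]), 134.2, 77.9, 8.8)
dock 160 (array([ 550.5, -297.8]), 131.3, 76.0, 8.9)
dock 190 (array([ 502.8, -270.7]), 29.9, 6.0, 8.3)
brown [[228 200   9  18 142]] [[232.35211268 208.04225352]]
cap [398.9645604 178.9645045 120.       ] side proj of cap top, bottom [232.43185599 194.29667331] [232.58183887 217.23739341]
440 250 [480.   4. 171.]
440 250 [520. -14. 155.]
490 240 [ 480. -101.  181.]
490 240 [ 520. -124.  165.]
plate edge [430.02926534 109.30309362  10.        ] [315.26394825  97.7207298   10.        ]
wire 270 245 0 [273. 320.]
wire 270 245 20 [275. 312.]
wire 270 245 60 [278. 296.]
wire 270 245 120 [282. 270.]
wire 300 302 0 [315. 342.]
wire 300 302 20 [317. 333.]
wire 300 302 60 [319. 315.]
wire 300 302 120 [324. 288.]
wire 318 328 0 [341. 351.]
wire 318 328 20 [342. 343.]
wire 318 328 60 [344. 324.]
wire 318 328 120 [348. 296.]
```

```bash
cat >> h.py <<'E'
def plan(x,y,z,yaw):
    s=env.state(); A=R.from_euler("xyz",s["ee_rot"],degrees=True)
    d=A.inv().apply(np.array([x,y,z])-s["ee_pos"])/1000
    B=R.from_euler("xyz",[180,0,yaw],degrees=True)
    print(x,y,z,yaw,"->",d.round(4),(A.inv()*B).as_rotvec(degrees=True).round(2))
E
python3 -c "
from h import *
plan(399,179,300,119)"
```

```text
399 179 300 119 -> [ 0.4345 -0.6243 -0.1256] [   0.      0.   -101.31]
```

Request:
send_rows(
  targets="0.4345 -0.6243 -0.1255 0 0 -101.3 60;0.4345 -0.6243 -0.1255 0 0 -101.3 60;0.4345 -0.6243 -0.1255 0 0 -101.3 60;0.4345 -0.6243 -0.1255 0 0 -101.3 60;0.4345 -0.6243 -0.1255 0 0 -101.3 60;0.4345 -0.6243 -0.1255 0 0 -101.3 60;0.4345 -0.6243 -0.1255 0 0 -101.3 60;0.4345 -0.6243 -0.1255 0 0 -101.3 60;0.4345 -0.6243 -0.1255 0 0 -101.3 60;0.4345 -0.6243 -0.1255 0 0 -101.3 60;0.4345 -0.6243 -0.1255 0 0 -101.3 60;0.4345 -0.6243 -0.1255 0 0 -101.3 60",
  grip_force=10,
)

```text
time_s: 1.5
ee_pos: [320.1, -74.5, 256.6]
ee_rot: [179.9, 0.1, 103.9]
force: [1.7, -1.2, 0.1]
gripper_width: 54.5
gripper_force: 0.0
```

Request:
send_rows(
  targets="0 0 0 0 0 0 60;0 0 0 0 0 0 60",
)

```text
time_s: 1.67
ee_pos: [320.8, -74.5, 256.3]
ee_rot: [179.9, 0.1, 104.0]
force: [-0.2, -1.1, 0.0]
gripper_width: 54.6
gripper_force: 0.0
```

```bash
python3 -c "
from h import *
plan(399,179,150,119)"
```

```text
399 179 150 119 -> [0.2272 0.1371 0.1062] [  0.06   0.07 -14.99]
```

Request:
send_rows(
  targets="0.2272 0.1371 0 0 0 -15 60;0.2272 0.1371 0 0 0 -15 60;0.2272 0.1371 0 0 0 -15 60;0.2272 0.1371 0 0 0 -15 60;0.2272 0.1371 0 0 0 -15 60;0.2272 0.1371 0 0 0 -15 60;0.2272 0.1371 0 0 0 -15 60;0.2272 0.1371 0.04 0 0 -15 60;0.2272 0.1371 0.08 0 0 -15 60;0.2272 0.1371 0.106 0 0 -15 60;0.2272 0.1371 0.106 0 0 -15 60;0.2272 0.1371 0.106 0 0 -15 60",
)

```text
time_s: 2.67
ee_pos: [399.9, 174.8, 149.2]
ee_rot: [-179.8, 0.0, 118.4]
force: [0.2, 0.1, 0.9]
gripper_width: 55.0
gripper_force: 0.0
```

```bash
python3 - <<'E'
from h import *
plan(399,179,70,119)
f=eyes.grab_frame("top");g=eyes.grab_frame("side")
a=cv2.resize(f["image"][190:260,170:250],None,fx=5,fy=5,interpolation=cv2.INTER_CUBIC)
b=cv2.resize(g["image"][165:235,185:265],None,fx=5,fy=5,interpolation=cv2.INTER_CUBIC)
cv2.imwrite("pics/b1.png",np.hstack([a,b]))
E
```

```text
399 179 70 119 -> [0.0041 0.0014 0.0792] [-0.17  0.01 -0.57]
```

View pics/b1.png

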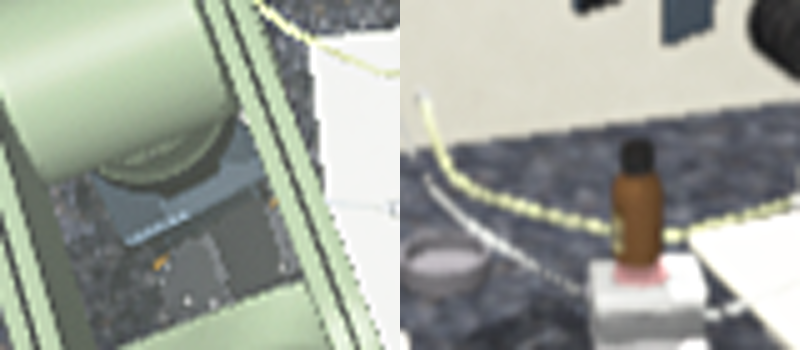

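The side view shows the bottle in line below the gripper, cap top at crop (637,145). The slate finger parts at (600,5) and (690,35) look higher than I expected, so I'll project the TCP into the picture to check.

```bash
python3 - <<'E'
from h import *
g=eyes.grab_frame("side"); s=env.state(); p=s["ee_pos"]; print(p)
A=R.from_euler("xyz",s["ee_rot"],degrees=True)
I=g["image"].copy(); I=I[90:240,165:315]; I=cv2.resize(I,None,fx=4,fy=4,interpolation=cv2.INTER_CUBIC)
for q in ([0,0,0],[0,27,0],[0,-27,0],[0,0,-79],[0,89,-79],[0,-89,-79]):
    u=proj(g,p+A.apply(q)); print(q,u.round()); cv2.circle(I,tuple(int(k) for k in (u-[165,90])*4),4,(0,0,255),-1)
cv2.imwrite("pics/b2.png",I)
E
```

```text
[401.88080489 176.51814926 151.88679093]
[0, 0, 0] [233. 183.]
[0, 27, 0] [226. 180.]
[0, -27, 0] [240. 186.]
[0, 0, -79] [233. 154.]
[0, 89, -79] [209. 146.]
[0, -89, -79] [259. 163.]
```

View pics/b2.png

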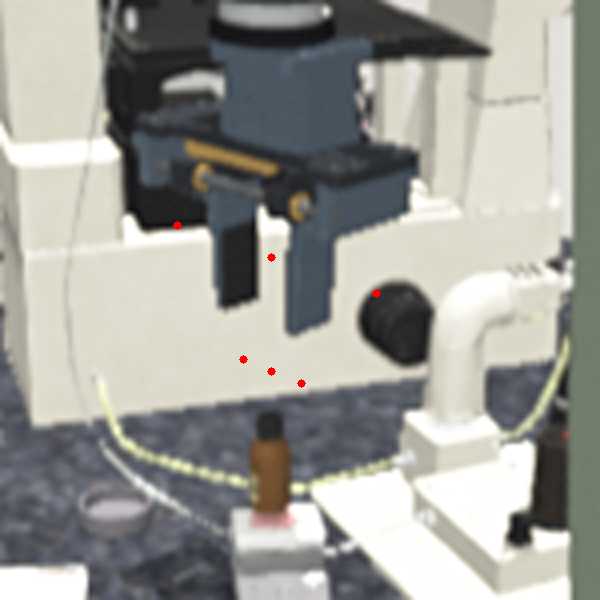

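The projected TCP at crop (271,371) sits about 50 crop px below the visible fingertips at (237,303) and (307,330). I need to settle this before going down.

Request:
send_rows(
  targets="0 0 0 0 0 0 60;0 0 0 0 0 0 60;0 0 0 0 0 0 60",
)

```text
time_s: 3.07
ee_pos: [400.4, 176.8, 150.8]
ee_rot: [179.9, 0.0, 118.6]
force: [-0.1, -0.4, 0.8]
gripper_width: 54.5
gripper_force: 0.0
```

```bash
python3 - <<'E'
from h import *
s=env.state(); print(s["time_s"],s["ee_pos"],s["ee_rot"],s["qpos"],s["gripper_width"])
for k in range(3):
    g=eyes.grab_frame("side"); s=env.state(); print(s["time_s"],s["ee_pos"].round(1),s["qpos"].round(2))
I=g["image"][140:200,205:265]
# slate mask
h=cv2.cvtColor(g["image"],cv2.COLOR_BGR2HSV); m=cv2.inRange(h,(100,60,30),(120,255,140)); 
m[:,:205]=0;m[:,275:]=0;m[190:]=0
ys,xs=np.nonzero(m[150:]); print("side lowest slate",ys.max()+150, xs[ys==ys.max()].mean())
f=eyes.grab_frame("top"); print("tcp top",proj(f,s["ee_pos"]),proj(f,s["ee_pos"]+[0,0,85]))
a=f["image"]; h=cv2.cvtColor(a,cv2.COLOR_BGR2HSV); o=cv2.inRange(h,(8,120,100),(25,255,255)); o[:190]=0;o[270:]=0;o[:,:170]=0;o[:,270:]=0
n,l,st,ce=cv2.connectedComponentsWithStats(o); print(st[1:],ce[1:])
E
```

```text
3.0667 [400.43648709 176.82305915 150.78623788] [1.79883127e+02 1.99469601e-02 1.18623416e+02] [ 2.23256891e+01  6.89691503e+00  1.08540704e+02 -7.76591965e-03
  6.44440247e+01 -6.29440467e+00] 54.54695013783646
3.1167 [400.3 176.8 150.6] [ 2.2340e+01  6.9100e+00  1.0856e+02 -1.0000e-02  6.4440e+01 -6.3000e+00]
3.1667 [400.1 176.8 150.3] [ 2.2340e+01  6.9200e+00  1.0858e+02 -1.0000e-02  6.4440e+01 -6.2900e+00]
3.2167 [400.  176.8 150.2] [ 22.35   6.93 108.59  -0.    64.43  -6.3 ]
side lowest slate 172 238.5
tcp top [208.71637948 222.27788187] [205.70898188 218.63767986]
[[200 243   1   1   1]] [[200. 243.]]
```

```bash
python3 - <<'E'
from h import *
f=eyes.grab_frame("top"); g=eyes.grab_frame("side"); s=env.state(); p=s["ee_pos"]
A=R.from_euler("xyz",s["ee_rot"],degrees=True)
def tri(a,b):
    e1,d1=ray(f,*a); e2,d2=ray(g,*b); d1/=np.linalg.norm(d1); d2/=np.linalg.norm(d2)
    M=np.c_[d1,-d2]; t=np.linalg.lstsq(M,e2-e1,rcond=None)[0]; q1=e1+d1*t[0]; q2=e2+d2*t[1]; return (q1+q2)/2,np.linalg.norm(q1-q2)
for a,b in (((202,242.4),(215.5,134.5)),((224.4,230),(240,141.2)),((202,242.4),(240,141.2)),((224.4,230),(215.5,134.5))):
    q,e=tri(a,b); print(q.round(),round(e,1),"tool",A.inv().apply(q-p).round())
a=cv2.resize(f["image"][180:260,160:260],None,fx=5,fy=5,interpolation=cv2.INTER_CUBIC)
b=cv2.resize(g["image"][115:205,195:275],None,fx=5,fy=5,interpolation=cv2.INTER_CUBIC)[:400]
cv2.imwrite("pics/b3.png",np.hstack([a[:,:400],b]))
E
```

```text
[344. 205. 298.] 56.4 tool [  51.  -35. -148.]
[375. 146. 269.] 38.4 tool [ -16.  -36. -119.]
[337. 178. 285.] 1.3 tool [  31.  -54. -136.]
[380. 175. 285.] 98.9 tool [   7.  -18. -135.]
```

View pics/b3.png

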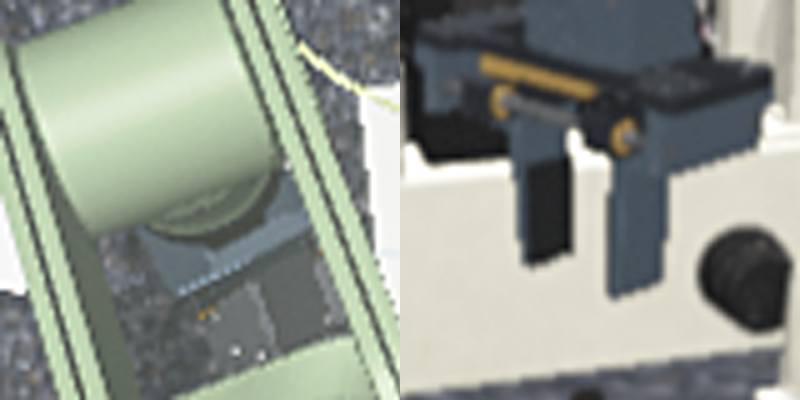

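The knobs triangulate at 136 mm behind the reported TCP, but the fingers look only about 90 mm long below them. So the visible tips may be about 40 mm higher than reported. I'll go down to a reported z of 70, which is safe either way, and close gently: 28 mm means the body, less means the cap.

Request:
send_rows(
  targets="0.0024 0 0.03 0 0 -0.4 60;0.0024 0 0.05 0 0 -0.4 60;0.0024 0 0.065 0 0 -0.4 60;0.0024 0 0.08 0 0 -0.4 60;0.0024 0 0.08 0 0 -0.4 60;0.0024 0 0.08 0 0 -0.4 60;0.0024 0 0.08 0 0 -0.4 60;0.0024 0 0.08 0 0 -0.4 60",
  grip_force=4,
)

```text
time_s: 4.03
ee_pos: [399.6, 179.2, 70.8]
ee_rot: [179.9, 0.0, 119.0]
force: [0.9, -0.3, -0.0]
gripper_width: 54.7
gripper_force: 0.0
```

```bash
python3 - <<'E'
from h import *
g=eyes.grab_frame("side"); s=env.state(); print(s["ee_pos"],s["force"],s["ee_rot"])
I=cv2.resize(g["image"][130:240,180:290],None,fx=5,fy=5,interpolation=cv2.INTER_CUBIC)
for z in (50,70,100,120):
    u=(proj(g,[399,179,z])-[180,130])*5; cv2.line(I,(int(u[0])-60,int(u[1])),(int(u[0])-40,int(u[1])),(0,0,255),1)
cv2.imwrite("pics/b4.png",I)
E
```

```text
[399.48614537 179.13289436  70.79455255] [-0.22243998 -0.17516719  0.6250895 ] [1.79880694e+02 1.77579959e-02 1.19036548e+02]
```

View pics/b4.png

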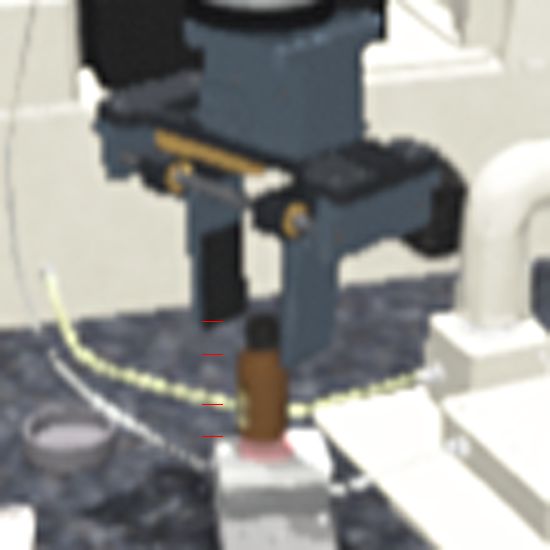

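The picture shows the fingertips level with the cap at crop (220,318) and (310,358), a true tip height of about 110. I'll close gently to confirm.

Request:
send_rows(
  targets="0 0 0 0 0 0 40;0 0 0 0 0 0 25;0 0 0 0 0 0 10;0 0 0 0 0 0 0;0 0 0 0 0 0 0;0 0 0 0 0 0 0;0 0 0 0 0 0 0;0 0 0 0 0 0 0",
  grip_force=3,
)

```text
time_s: 4.75
ee_pos: [398.7, 178.8, 69.8]
ee_rot: [-180.0, 0.0, 119.0]
force: [-0.3, 1.0, 0.1]
gripper_width: 4.1
gripper_force: 0.0
```

```bash
python3 - <<'E'
from h import *
g=eyes.grab_frame("side"); f=eyes.grab_frame("top"); s=env.state(); print(s["ee_pos"],s["gripper_width"],s["gripper_force"])
I=cv2.resize(g["image"][160:240,190:270],None,fx=5,fy=5,interpolation=cv2.INTER_CUBIC)
a=cv2.resize(f["image"][180:260,170:250],None,fx=5,fy=5,interpolation=cv2.INTER_CUBIC)
cv2.imwrite("pics/b5.png",np.hstack([I,a]))
E
```

```text
[398.69225571 178.79850259  69.78866609] 0.3177276563579548 0.0
```

View pics/b5.png

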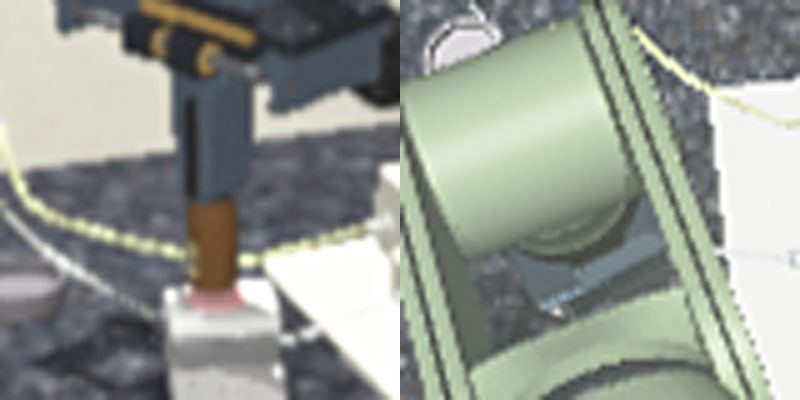

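The closed fingers hide the cap, crop (212,200) being the tip, but gripped nothing. So the true tip is just above the cap top, about 45–50 mm higher than reported. I'll calibrate the tip by gently touching bare table with the fingers shut.

Request:
send_rows(
  targets="0 0 -0.035 0 0 0 0;0.04 -0.002 -0.04 0 0 0 0;0.08 -0.005 -0.04 0 0 0 0;0.1014 -0.0052 -0.04 0 0 0 0;0.1014 -0.0052 0 0 0 0 0;0.1014 -0.0052 0.035 0 0 0 0;0.1014 -0.0052 0.06 0 0 0 0;0.1014 -0.0052 0.07 0 0 0 0;0.1014 -0.0052 0.08 0 0 0 0;0.1014 -0.0052 0.08 0 0 0 0;0.1014 -0.0052 0.08 0 0 0 0",
)

```text
time_s: 5.77
ee_pos: [344.7, 264.8, -10.4]
ee_rot: [-179.9, 0.0, 119.0]
force: [0.2, -0.3, 0.2]
gripper_width: 0.6
gripper_force: 0.0
```

Request:
send_rows(
  targets="0 0 0.005 0 0 0 0;0 0 0.01 0 0 0 0;0 0 0.014 0 0 0 0;0 0 0.018 0 0 0 0;0 0 0.018 0 0 0 0",
)

```text
time_s: 6.18
ee_pos: [344.5, 264.6, -28.8]
ee_rot: [-179.9, 0.0, 119.0]
force: [-0.1, 0.2, -0.1]
gripper_width: 0.6
gripper_force: 0.0
```

```bash
python3 - <<'E'
from h import *
g=eyes.grab_frame("side"); s=env.state(); print(s["ee_pos"],s["force"])
I=cv2.resize(g["image"][150:270,160:280],None,fx=5,fy=5,interpolation=cv2.INTER_CUBIC)
u=(proj(g,[345,265,0])-[160,150])*5; cv2.circle(I,tuple(int(k) for k in u),4,(0,0,255),-1)
cv2.imwrite("pics/b6.png",I)
E
```

```text
[344.6472003  264.7119367  -28.51960553] [-0.68155713  0.16759778  0.21452255]
```

View pics/b6.png

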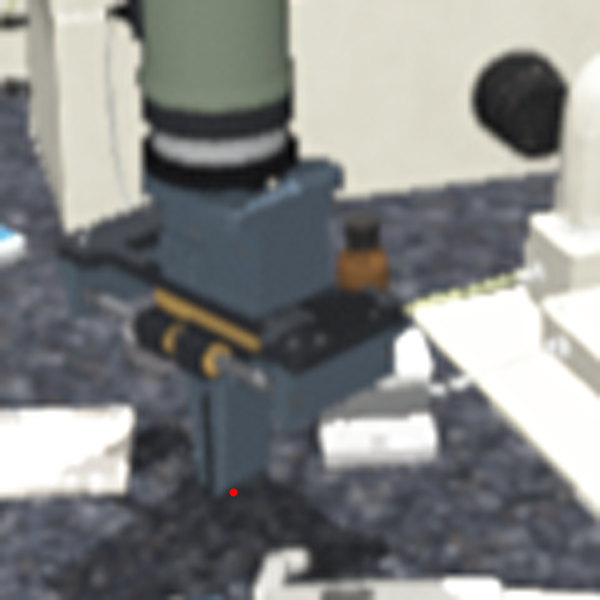

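The side view shows the shut fingers just above the table: tips at crop (225,490), table point under the TCP at (233,492), reported z −28.5 and no contact. I'll step on down to the touch.

Request:
send_rows(
  targets="0 0 0.002 0 0 0 0;0 0 0.004 0 0 0 0;0 0 0.006 0 0 0 0;0 0 0.008 0 0 0 0;0 0 0.008 0 0 0 0",
)

```text
time_s: 6.65
ee_pos: [344.7, 264.8, -36.5]
ee_rot: [-180.0, 0.0, 119.0]
force: [-0.2, -0.1, 0.3]
gripper_width: 0.7
gripper_force: 0.0
```

Request:
send_rows(
  targets="0 0 0.001 0 0 0 0;0 0 0.002 0 0 0 0;0 0 0.003 0 0 0 0;0 0 0.003 0 0 0 0",
)

```text
time_s: 6.98
ee_pos: [345.0, 265.0, -39.2]
ee_rot: [180.0, 0.0, 119.0]
force: [-0.7, 0.5, -0.5]
gripper_width: 0.3
gripper_force: 0.0
```

Request:
send_rows(
  targets="0 0 0.001 0 0 0 0;0 0 0.002 0 0 0 0;0 0 0.003 0 0 0 0;0 0 0.003 0 0 0 0",
)

```text
time_s: 7.32
ee_pos: [345.0, 265.0, -39.3]
ee_rot: [180.0, 0.0, 119.0]
force: [-5.8, -3.7, 33.3]
gripper_width: 0.6
gripper_force: 17.1
```

Contact comes at a reported z of −39.3, so true tip z = reported + 39.3. I'll use that offset from here. Next I go back over the bottle, open, down to a true tip z of about 72, and close on the body.

Request:
send_rows(
  targets="0 0 -0.04 0 0 0 60;0 0 -0.08 0 0 0 60;0 0 -0.12 0 0 0 60;0 0 -0.15 0 0 0 60;-0.04 0.002 -0.15 0 0 0 60;-0.08 0.004 -0.15 0 0 0 60;-0.1014 0.0055 -0.15 0 0 0 60;-0.1014 0.0055 -0.15 0 0 0 60;-0.1014 0.0055 -0.13 0 0 0 60;-0.1014 0.0055 -0.1 0 0 0 60;-0.1014 0.0055 -0.075 0 0 0 60;-0.1014 0.0055 -0.075 0 0 0 60",
  grip_force=8,
)

```text
time_s: 8.32
ee_pos: [394.8, 177.7, 29.1]
ee_rot: [-179.4, -0.1, 119.0]
force: [-1.2, -0.5, -0.3]
gripper_width: 54.5
gripper_force: 0.0
```

Request:
send_rows(
  targets="0 0 0 0 0 0 45;0 0 0 0 0 0 35;0 0 0 0 0 0 25;0 0 0 0 0 0 20;0 0 0 0 0 0 15;0 0 0 0 0 0 15;0 0 0 0 0 0 15",
)

```text
time_s: 8.9
ee_pos: [400.0, 179.5, 34.0]
ee_rot: [179.8, 0.0, 119.0]
force: [-0.2, 0.7, 7.6]
gripper_width: 27.9
gripper_force: 8.0
```

Request:
send_rows(
  targets="0 0 0 0 0 0 15;0 0 0 0 0 0 15",
)

```text
time_s: 9.07
ee_pos: [400.0, 179.5, 34.0]
ee_rot: [179.8, 0.0, 119.0]
force: [-0.6, 1.2, 5.8]
gripper_width: 27.5
gripper_force: 8.0
```

Request:
send_rows(
  targets="0 0 -0.005 0 0 0 15;0 0 -0.01 0 0 0 15;0 0 -0.015 0 0 0 15;0 0 -0.015 0 0 0 15",
)

```text
time_s: 9.4
ee_pos: [399.6, 179.2, 48.8]
ee_rot: [179.9, 0.0, 119.0]
force: [0.7, 0.1, -1.2]
gripper_width: 27.9
gripper_force: 8.0
```

```bash
python3 - <<'E'
from h import *
g=eyes.grab_frame("side"); s=env.state(); print(s["ee_pos"],s["force"],s["gripper_width"])
I=cv2.resize(g["image"][160:250,190:280],None,fx=5,fy=5,interpolation=cv2.INTER_CUBIC)
cv2.imwrite("pics/b7.png",I)
E
```

```text
[399.33673353 179.08048767  48.37726812] [-0.79885964 -0.40657074 -0.42731425] 27.764069228615135
```

View pics/b7.png

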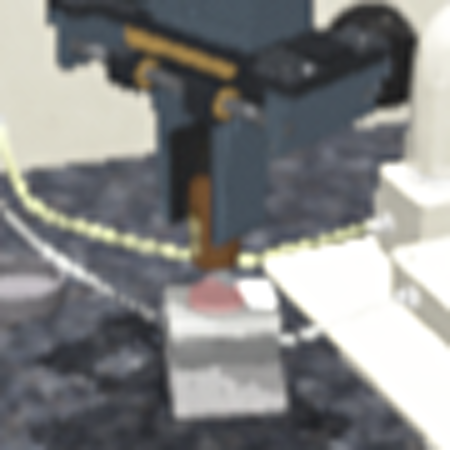

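The picture shows the bottle held upright and clear, and the dish still on the case at crop (213,293). Now I carry the bottle to the cup.

Request:
send_rows(
  targets="0 0 -0.02 0 0 0 15;0.002 0.01 -0.035 0 0 0 15;0.006 0.035 -0.04 0 0 0 15;0.011 0.06 -0.04 0 0 0 15;0.016 0.085 -0.04 0 0 0 15;0.021 0.11 -0.04 0 0 0 15;0.024 0.127 -0.04 0 0 0 15;0.0259 0.1366 -0.04 0 0 0 15;0.0259 0.1366 -0.04 0 0 0 15;0.0259 0.1366 -0.04 0 0 0 15;0.0259 0.1366 -0.04 0 0 0 15",
)

```text
time_s: 10.37
ee_pos: [504.5, 267.0, 87.5]
ee_rot: [-179.9, 0.0, 119.0]
force: [0.1, 0.3, 0.4]
gripper_width: 27.7
gripper_force: 8.0
```

```bash
python3 - <<'E'
from h import *
g=eyes.grab_frame("side"); s=env.state(); print(s["ee_pos"],s["force"],s["gripper_width"])
plan(506.3,268,-11,119)
h=cv2.cvtColor(g["image"],cv2.COLOR_BGR2HSV); 
m=((h[...,0]<20)&(h[...,1]>110)&(h[...,2]<160)).astype(np.uint8); m[:,:160]=0; m[:,240:]=0;m[260:]=0
n,l,st,ce=cv2.connectedComponentsWithStats(m); k=1+st[1:,4].argmax(); print("brown",st[k],ce[k])
p=s["ee_pos"]; print("exp bottom",proj(g,[p[0],p[1],p[2]+39.3-23.3]),"cup",proj(g,[506.3,268,16]))
f2=cv2.medianBlur(g["image"],3)[200:230,170:220].mean(2); print(f2[4:28:2,6:40:2].round().astype(int))
E
```

```text
[504.6359518  266.99098971  87.6633153 ] [ 0.7688319  -0.87768808 -0.78544521] 27.22048254768896
506.3 268 -11 119 -> [0.0001 0.0021 0.0987] [-0.09  0.01  0.02]
brown [187 171  10  18  52] [190.75       181.28846154]
exp bottom [192.4203691  188.07430365] cup [193.55235672 214.77644691]
[[ 86  86  88  87 100 111 102  93 168 136  90 113 152 158 157 190 138]
 [ 91  97 104  91  88  95  91  85  82 162 136  97  98  97 104 151 193]
 [ 93  92 101  94  86  81  83  84  90 102 162 152  95  87  90  91  91]
 [ 99  84  80  88  89  93 106 112 113 112 115 184 206 124  97  96  79]
 [ 85  62  56  69  91  95 107 111 114 114 115 118 155 212 164 109  79]
 [ 77  72  69  66  85  91  97 103 111 118 117 114 115 155 192 192 122]
 [ 67  71  78  71  84  95  97  96  98 149 166 156 133 118  92 125 165]
 [ 87  91  92  75  74 104 111 106 101 118 143 135 105  88  89  89 103]
 [ 89  88  71  65  74 107 115 117 117 115 113 106  96  84  87  87  92]
 [ 69  60  58  60  60  85 112 117 117 115 109 100  74  66  84  88  91]
 [ 51  57  60  61  58  58  70  84  89  89  72  60  47  54  56  75  90]
 [ 56  56  57  58  61  64  70  72  60  59  61  61  56  58  59  61  83]]
```

Request:
send_rows(
  targets="0 0.002 0.02 0 0 0 15;0 0.002 0.045 0 0 0 15;0 0.002 0.07 0 0 0 15;0 0.002 0.085 0 0 0 15;0 0.002 0.09 0 0 0 15;0 0.002 0.094 0 0 0 15;0 0.002 0.094 0 0 0 15;0 0.002 0.094 0 0 0 15",
)

```text
time_s: 11.08
ee_pos: [508.2, 269.1, -5.1]
ee_rot: [179.9, 0.0, 119.0]
force: [0.3, 0.5, -0.8]
gripper_width: 27.5
gripper_force: 8.0
```

Request:
send_rows(
  targets="0 0 0.002 0 0 0 15;0 0 0.004 0 0 0 15;0 0 0.005 0 0 0 15;0 0 0.005 0 0 0 15",
)

```text
time_s: 11.42
ee_pos: [507.6, 268.9, -11.1]
ee_rot: [180.0, 0.0, 119.0]
force: [0.1, 0.1, -0.5]
gripper_width: 27.7
gripper_force: 8.0
```

Request:
send_rows(
  targets="0 -0.001 0.001 0 0 0 15;0 -0.001 0.0015 0 0 0 15;0 -0.001 0.002 0 0 0 15;0 -0.001 0.002 0 0 0 15",
)

```text
time_s: 11.75
ee_pos: [506.6, 268.4, -12.5]
ee_rot: [-180.0, 0.0, 119.0]
force: [-0.9, -0.7, 5.7]
gripper_width: 27.8
gripper_force: 8.0
```

Contact, 5.7 N. I open, then go straight up, turning towards yaw 169 for the dish.

Request:
send_rows(
  targets="0 0 0 0 0 0 30;0 0 0 0 0 0 40;0 0 0 0 0 0 50;0 0 0 0 0 0 55;0 0 0 0 0 0 55;0 0 -0.02 0 0 0 55;0 0 -0.06 0 0 0 55;0 0 -0.1 0 0 0 55;0 0 -0.13 0 0 0 55;0 0 -0.14 0 0 0 55;0 0 -0.14 0 0 0 55",
)

```text
time_s: 12.67
ee_pos: [508.6, 269.3, 129.9]
ee_rot: [179.6, 0.0, 119.0]
force: [-1.0, 0.2, -0.4]
gripper_width: 50.2
gripper_force: 0.0
```

```bash
python3 - <<'E'
from h import *
f=eyes.grab_frame("top"); g=eyes.grab_frame("side"); s=env.state(); print(s["ee_pos"],s["time_s"])
h=cv2.cvtColor(g["image"],cv2.COLOR_BGR2HSV); 
m=((h[...,0]<20)&(h[...,1]>110)&(h[...,2]<160)).astype(np.uint8); m[:,:160]=0; m[:,240:]=0;m[260:]=0
n,l,st,ce=cv2.connectedComponentsWithStats(m); k=1+st[1:,4].argmax(); print("brown side",st[k],ce[k],"exp",proj(g,[506,268,54]),proj(g,[506,268,4]))
# dish in side: pink
m=((h[...,0]>165)|(h[...,0]<12))&(h[...,1]>45)&(h[...,2]>120); m=m.astype(np.uint8); m[:,:215]=0;m[:,255:]=0;m[:205]=0;m[240:]=0
n,l,st,ce=cv2.connectedComponentsWithStats(m); k=1+st[1:,4].argmax(); print("pink side",st[k],ce[k]); c=ce[k]
print("side dish at z=47..50",onz(g,*c,47),onz(g,*c,50))
cv2.imwrite("pics/t8.png",cv2.resize(f["image"],(800,600)))
cv2.imwrite("pics/b8.png",np.hstack([cv2.resize(f["image"][180:260,165:245],None,fx=5,fy=5),cv2.resize(g["image"][170:250,180:260],None,fx=5,fy=5)]))
E
```

```text
[505.92585748 267.97052153 125.63818639] 12.7667
brown side [189 203   9  15 117] [193.4957265  209.70940171] exp [192.89512907 203.39940518] [193.7809882  218.35881391]
pink side [232 217   6   4  10] [234.8 218.3]
side dish at z=47..50 [396.54520875 173.34022004  47.        ] [391.44070419 174.8556012   50.        ]
```

View pics/b8.png

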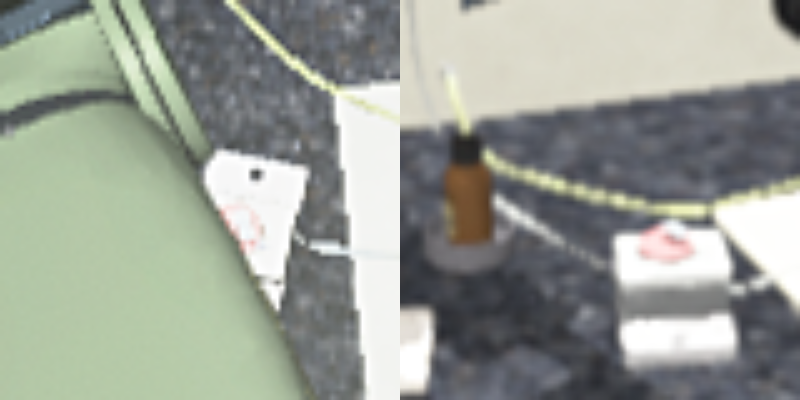

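The bottle stands upright in the cup at side crop (468,200). The dish is on the case, at top crop about (240,230) and partly hidden by the arm. I'll swing the arm aside for a clear top view.

Request:
send_rows(
  targets="0.225 -0.1337 -0.015 0 0 -50 55;0.225 -0.1337 -0.015 0 0 -50 55;0.225 -0.1337 -0.015 0 0 -50 55;0.225 -0.1337 -0.015 0 0 -50 55;0.225 -0.1337 -0.015 0 0 -50 55;0.225 -0.1337 -0.015 0 0 -50 55;0.225 -0.1337 -0.015 0 0 -50 55;0.225 -0.1337 -0.015 0 0 -50 55;0.225 -0.1337 -0.015 0 0 -50 55;0.225 -0.1337 -0.015 0 0 -50 55",
)

```text
time_s: 13.6
ee_pos: [280.9, 399.2, 140.3]
ee_rot: [-179.8, -0.0, 168.9]
force: [0.6, -1.0, 0.1]
gripper_width: 49.9
gripper_force: 0.0
```

```bash
python3 - <<'E'
from h import *
f=eyes.grab_frame("top"); g=eyes.grab_frame("side"); s=env.state(); print(s["ee_pos"],s["ee_rot"],s["time_s"])
I=f["image"].astype(int)[206:248,196:230]; m=((I[...,2]-I[...,0]>6)&(I.mean(2)>120)).astype(np.uint8)
for r in m: print("".join(".#"[k] for k in r))
ys,xs=np.nonzero(cv2.morphologyEx(m,cv2.MORPH_OPEN,np.ones((1,1),np.uint8)))
print("case lid / insert edges:")
J=f["image"][206:248,196:230].mean(2).round().astype(int); print(J[22:36,2:30])
E
```

```text
[281.46824438 399.2923535  140.9046856 ] [-1.79900834e+02 -2.01029367e-02  1.68852974e+02] 13.7
..................................
..................................
..................................
..................................
..................................
..................................
..................................
..................................
..................................
..................................
..................................
..................................
..................................
..................................
..................................
..............##..#...............
............###....#........#.....
............###....##.............
...........#####...##.............
...........######...##.....#......
...........######...##.....#......
...........######...#.............
...........#########..............
............########..............
.............#####........#.......
...............##.........#.......
..................................
...........#......................
................#.......
[... 1429 characters left out ...]
 95  80 103 230 255 247 246 246 246 246 247 249 250 251 235 237 237 237
  236 234 218 200 148 187  91 103  99  97]
 [ 91  80 131 255 251 246 245 245 245 245 245 246 246 247 248 249 249 249
  249 249 250 253 242 243  85 107 113 103]
 [ 85  89 162 255 249 245 245 245 245 245 246 247 248 247 246 246 246 246
  246 246 246 250 255 177  79  94 115 114]
 [101 102 181 255 247 245 245 245 245 246 249 249 247 249 249 246 245 245
  245 245 246 250 255 119  82  94 119 140]
 [134 115 221 255 247 245 245 245 245 247 253 194 136 209 253 247 245 245
  245 245 246 251 255  70  88 100 124 154]
 [135 125 255 255 250 248 247 246 246 249 252  77  68 125 254 247 245 245
  245 245 247 253 246  84  98  97 120 138]]
```

```bash
python3 - <<'E'
from h import *
f=eyes.grab_frame("top"); print(onz(f,212,226,48), onz(f,212.2,226,48))
p=onz(f,212,226,48); plan(p[0],p[1],80,169)
E
```

```text
[400.05931217 176.3011207   48.        ] [400.06606384 175.71804416  48.        ]
400.0593121675895 176.301120698963 80 169 -> [-0.1594 -0.1959  0.0614] [-0.08 -0.01 -0.14]
```

Request:
send_rows(
  targets="-0.03 -0.035 0 0 0 0 55;-0.055 -0.068 0 0 0 0 55;-0.08 -0.1 0 0 0 0 55;-0.105 -0.13 0 0 0 0 55;-0.13 -0.16 0.01 0 0 0 55;-0.15 -0.185 0.02 0 0 0 55;-0.1594 -0.196 0.04 0 0 0 55;-0.1594 -0.196 0.061 0 0 0 55;-0.1594 -0.196 0.061 0 0 0 55;-0.1594 -0.196 0.061 0 0 0 55;-0.1594 -0.196 0.061 0 0 0 55",
)

```text
time_s: 14.67
ee_pos: [400.6, 177.7, 81.6]
ee_rot: [180.0, 0.1, 169.0]
force: [0.4, -0.3, -0.2]
gripper_width: 50.2
gripper_force: 0.0
```

```bash
python3 - <<'E'
from h import *
plan(400,176.5,6,169)
E
```

```text
400 176.5 6 169 -> [ 0.0004 -0.0013  0.0756] [ 0.04  0.06 -0.  ]
```

Request:
send_rows(
  targets="0 -0.001 0.02 0 0 0 55;0 -0.001 0.04 0 0 0 55;0 -0.001 0.055 0 0 0 55;0 -0.001 0.065 0 0 0 55;0 -0.001 0.07 0 0 0 55;0 -0.001 0.073 0 0 0 55;0 -0.001 0.075 0 0 0 55;0 -0.001 0.075 0 0 0 55;0 -0.001 0.075 0 0 0 55;0 -0.001 0.075 0 0 0 55",
)

```text
time_s: 15.5
ee_pos: [400.2, 176.7, 6.4]
ee_rot: [180.0, 0.1, 169.0]
force: [0.7, -0.7, -0.1]
gripper_width: 50.4
gripper_force: 0.0
```

Request:
send_rows(
  targets="0 0 0 0 0 0 55;0 0 0 0 0 0 55",
)

```text
time_s: 15.67
ee_pos: [399.8, 176.6, 6.1]
ee_rot: [180.0, 0.0, 169.0]
force: [0.9, -0.4, 0.8]
gripper_width: 50.2
gripper_force: 0.0
```

Request:
send_rows(
  targets="0 0 0.001 0 0 0 55;0 0 0.002 0 0 0 50;0 0 0.002 0 0 0 48;0 0 0.002 0 0 0 46;0 0 0.002 0 0 0 44;0 0 0.002 0 0 0 42;0 0 0.002 0 0 0 40;0 0 0.002 0 0 0 38;0 0 0.002 0 0 0 36;0 0 0.002 0 0 0 35;0 0 0.002 0 0 0 35",
  grip_force=6,
)

```text
time_s: 16.58
ee_pos: [399.6, 176.5, 3.8]
ee_rot: [-180.0, 0.0, 169.0]
force: [-0.0, -0.5, -1.0]
gripper_width: 38.1
gripper_force: 6.0
```

Request:
send_rows(
  targets="0 0 -0.003 0 0 0 33;0 0 -0.007 0 0 0 33;0 0 -0.012 0 0 0 33;0 0 -0.02 0 0 0 33;0 0 -0.03 0 0 0 33;0 0 -0.03 0 0 0 33",
)

```text
time_s: 17.08
ee_pos: [401.2, 177.1, 35.9]
ee_rot: [179.9, 0.2, 169.0]
force: [0.2, 0.1, 0.1]
gripper_width: 38.1
gripper_force: 6.0
```

```bash
python3 - <<'E'
from h import *
g=eyes.grab_frame("side"); s=env.state(); print(s["ee_pos"],s["gripper_width"])
cv2.imwrite("pics/b9.png",cv2.resize(g["image"][170:250,190:270],None,fx=5,fy=5))
plan(422.1,-290.5,160,189)
plan(300,-50,160,189)
E
```

```text
[400.69606316 176.93172661  35.07844453] 37.99543878142244
422.1 -290.5 160 189 -> [-0.1103 -0.4546 -0.1254] [  0.07   0.17 -19.96]
300 -50 160 189 -> [ 0.0554 -0.2417 -0.1255] [  0.07   0.17 -19.96]
```

View pics/b9.png

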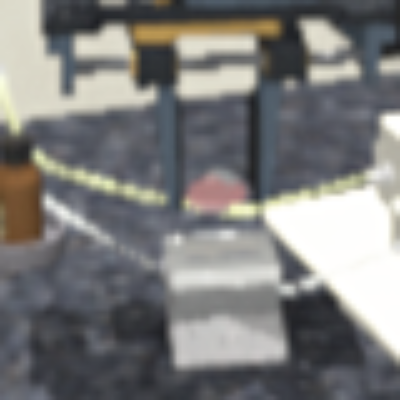

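The dish is held level at crop (215,190), clear of the case. I carry it high over to the disc.

Request:
send_rows(
  targets="0 0 -0.03 0 0 0 33;0 0 -0.065 0 0 0 33;0 0 -0.1 0 0 0 33;0 0 -0.13 0 0 0 33;0 0 -0.14 0 0 0 33;-0.0055 -0.0227 -0.14 0 0 0 33;-0.0132 -0.0546 -0.14 0 0 -2 33;-0.0221 -0.0909 -0.14 0 0 -4 33;-0.0309 -0.1273 -0.14 0 0 -6 33;-0.0397 -0.1637 -0.14 0 0 -8 33;-0.0485 -0.2 -0.14 0 0 -10 33;-0.0574 -0.2364 -0.14 0 0 -11 33",
)

```text
time_s: 18.13
ee_pos: [410.4, -68.2, 173.7]
ee_rot: [180.0, 0.0, -179.9]
force: [-0.1, -1.0, -1.3]
gripper_width: 38.1
gripper_force: 6.0
```

Request:
send_rows(
  targets="0 0 0 0 0 0 33;0 0 0 0 0 0 33",
)

```text
time_s: 18.3
ee_pos: [410.6, -68.0, 173.5]
ee_rot: [180.0, -0.0, 179.8]
force: [-0.9, 0.8, -0.7]
gripper_width: 38.1
gripper_force: 6.0
```

```bash
python3 - <<'E'
from h import *
s=env.state(); print(s["ee_pos"],s["ee_rot"],s["gripper_width"])
plan(422.1,-290.5,60,180)
E
```

```text
[410.62982991 -67.98221425 173.5053764 ] [ 1.79980614e+02 -4.09653862e-02  1.79763002e+02] 38.100115310459664
422.1 -290.5 60 180 -> [-0.0125 -0.2225  0.1134] [ 0.02 -0.04 -0.24]
```

Request:
send_rows(
  targets="-0.001 -0.015 0 0 0 0 33;-0.003 -0.045 0 0 0 0 33;-0.005 -0.08 0 0 0 0 33;-0.007 -0.115 0 0 0 0 33;-0.009 -0.15 0 0 0 0 33;-0.011 -0.185 0 0 0 0 33;-0.012 -0.21 0 0 0 0 33;-0.0125 -0.2225 0.01 0 0 0 33;-0.0125 -0.2225 0.04 0 0 0 33;-0.0125 -0.2225 0.075 0 0 0 33;-0.0125 -0.2225 0.105 0 0 0 33;-0.0125 -0.2225 0.113 0 0 0 33",
)

```text
time_s: 19.3
ee_pos: [420.5, -284.7, 55.9]
ee_rot: [179.6, -0.5, -179.9]
force: [-0.6, 0.3, 0.3]
gripper_width: 38.0
gripper_force: 6.0
```

Request:
send_rows(
  targets="0 0 0 0 0 0 33;0 0 0 0 0 0 33;0 0 0 0 0 0 33",
)

```text
time_s: 19.55
ee_pos: [425.2, -289.3, 62.6]
ee_rot: [-179.9, 0.2, -179.9]
force: [0.5, -0.3, 0.4]
gripper_width: 38.0
gripper_force: 6.0
```

```bash
python3 - <<'E'
from h import *
s=env.state(); print(s["ee_pos"],s["ee_rot"],s["gripper_width"])
plan(422.1,-290.5,-26,180)
E
```

```text
[ 425.21865431 -289.26199381   62.57038236] [-1.79887790e+02  1.66042130e-01 -1.79912919e+02] 38.00742738125159
422.1 -290.5 -26 180 -> [ 0.0034 -0.0011  0.0886] [-0.11  0.17  0.09]
```

Request:
send_rows(
  targets="0 0 0.02 0 0 0 33;0 0 0.04 0 0 0 33;0 0 0.055 0 0 0 33;0 0 0.067 0 0 0 33;0 0 0.075 0 0 0 33;0 0 0.08 0 0 0 33;0 0 0.083 0 0 0 33;0 0 0.083 0 0 0 33;0 0 0.083 0 0 0 33",
)

```text
time_s: 20.3
ee_pos: [424.2, -289.4, -21.4]
ee_rot: [-179.9, 0.1, -180.0]
force: [0.2, -0.5, -0.3]
gripper_width: 38.1
gripper_force: 6.0
```

Request:
send_rows(
  targets="0 0 0.001 0 0 0 33;0 0 0.002 0 0 0 33;0 0 0.003 0 0 0 33;0 0 0.003 0 0 0 33",
)

```text
time_s: 20.63
ee_pos: [423.6, -289.0, -25.1]
ee_rot: [-180.0, 0.0, -180.0]
force: [0.1, -0.0, -0.1]
gripper_width: 38.0
gripper_force: 6.0
```

Request:
send_rows(
  targets="0.0015 -0.0015 0.001 0 0 0 33;0.0015 -0.0015 0.002 0 0 0 33;0.0015 -0.0015 0.0025 0 0 0 33;0.0015 -0.0015 0.0025 0 0 0 33",
)

```text
time_s: 20.97
ee_pos: [422.0, -290.5, -27.8]
ee_rot: [180.0, -0.0, -180.0]
force: [0.2, -0.7, 0.1]
gripper_width: 38.1
gripper_force: 6.0
```

Request:
send_rows(
  targets="0 0 0.0005 0 0 0 33;0 0 0.001 0 0 0 33;0 0 0.001 0 0 0 33",
)

```text
time_s: 21.22
ee_pos: [422.2, -290.6, -28.2]
ee_rot: [-180.0, 0.0, -180.0]
force: [-1.3, -0.1, 4.2]
gripper_width: 38.0
gripper_force: 6.0
```

Touching, 4.2 N. I release and go up.

Request:
send_rows(
  targets="0 0 0 0 0 0 40;0 0 0 0 0 0 45;0 0 0 0 0 0 50;0 0 0 0 0 0 52;0 0 0 0 0 0 52;0 0 -0.01 0 0 0 52;0 0 -0.04 0 0 0 52;0 0 -0.08 0 0 0 52;0 0 -0.12 0 0 0 52;0 0 -0.16 0 0 0 52;0 0 -0.2 0 0 0 52;0 0 -0.2 0 0 0 52",
)

```text
time_s: 22.22
ee_pos: [426.3, -293.5, 180.4]
ee_rot: [-179.4, 0.8, -180.0]
force: [0.9, -1.0, 0.1]
gripper_width: 47.5
gripper_force: 0.0
```

```bash
python3 - <<'E'
from h import *
f=eyes.grab_frame("top"); s=env.state(); print(s["ee_pos"],s["gripper_width"])
# stack
c=blob(f,198,205,30,44,(140,140,140)); p=world(f,c,10); print("insert",rect(p))
J=f["image"][206:248,196:230]; J=J.mean(2).round().astype(int)
for r in J[2:38,2:30]: print(" ".join(f"{k:3d}" for k in r))
plan(400,177,160,169)
E
```

```text
[ 424.66170989 -292.28933137  176.6893855 ] 47.34551040363962
insert (array([399.1, 178.3]), 104.7, 66.4, -11.1)
 88  99  94  92 113 109 120 202 144 105 103 106  96  84  83  90  96 100  82  84  96 115 124 121 106 114 152  98
132 126 110 109 108 106  97 101 158 135 114 127  77  76  90  83  92 108  88  88 100 120 128 123 112 128 176  92
166 161 133 119 128 108  86  83 121 251 229 231 206 171 174 100 105  94  95  95 102 110 110 100  99 113 122  91
124 143 110 105 129 100  81  83 161 255 255 255 255 251 252 221 224 211 175 171 110 133  89  74  85  97  94  97
102 107  97 100 109  99  91  89 176 255 249 247 248 249 251 254 255 255 245 255 226 235 208 166 165  96  97  88
108 101  98 100 100  99 106 109 213 255 247 246 246 246 246 249 254 232 210 252 255 255 255 252 254 220 225 211
109 108 109 106 100 101 124 134 252 252 246 246 245 246 246 249 251  86  55 160 255 249 248 249 251 254 255 255
109 108 102 109  95  94 121 136 255 250 246 246 246 246 246 249 252 106  82 188 253 247 246 246 246 247 250 255
109  96  96 109  97  85  78 156 255 249 246 246 246 246 246 248 253 226 217 247 250 246 246
[... 2406 characters left out ...]
46 246 246 248 248 248 247 246 246 246 246 246 247 250 255 180  82  99 118 117
101 106 185 255 248 246 246 246 246 246 249 250 248 250 249 246 246 246 246 246 246 250 255 120  86  99 121 144
139 119 225 255 247 246 246 246 246 248 253 197 139 213 253 247 246 246 246 246 246 251 255  76  91 103 127 158
139 128 255 255 251 248 247 246 246 249 253  80  70 128 255 248 246 246 246 246 247 253 248  85  99 100 122 142
 97 114 234 255 253 255 252 252 251 252 255 148 125 211 253 247 246 246 246 246 248 255 227  87 106 104 111 120
 99  97  93 103 132 224 233 255 254 254 255 243 239 255 253 249 247 246 246 246 249 255 122  88 101 106 103 111
400 177 160 169 -> [0.0245 0.4694 0.0134] [-0.33  0.55 11.04]
```

```bash
python3 - <<'E'
from h import *
f=eyes.grab_frame("top"); g=eyes.grab_frame("side")
def up(I,x,y,n,lo): 
    a=cv2.resize(I[y:y+n,x:x+n],(400,400),interpolation=cv2.INTER_NEAREST).astype(float); return np.clip((a-lo)*255/(255-lo),0,255).astype(np.uint8)
cv2.imwrite("pics/b10.png",np.hstack([up(f["image"],192,204,48,215),up(g["image"],210,203,48,80)]))
E
```

```text
(no output)
```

View pics/b10.png

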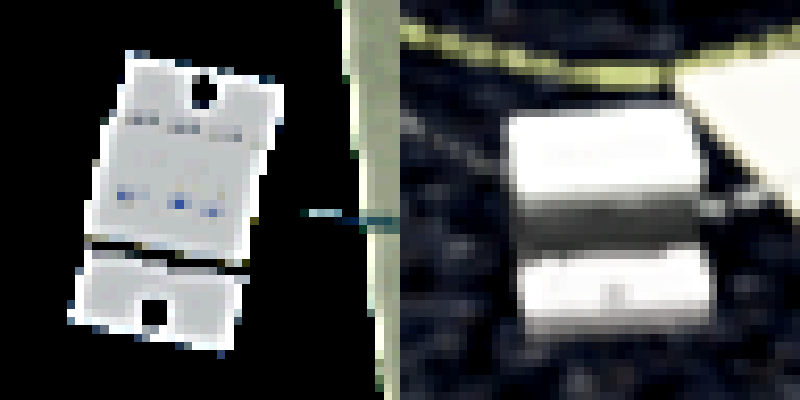

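The stretched crop shows the case as wide as the insert: its silhouette runs from (100,150) to (265,190), and its lower wall is the dark band at about (168,258). So its 60 mm side lies across the insert, not along it. I'll compute its centre and length to check.

```bash
python3 - <<'E'
from h import *
f=eyes.grab_frame("top"); g=eyes.grab_frame("side")
a=onz(f,212,234.6,25); b=onz(f,213.5,219.1,40); print("low/up edge",a,b,np.linalg.norm((a-b)[:2]))
l=onz(f,201.9,226,40); r=onz(f,223.2,226,38); print("L/R",l,r,(l+r)/2,np.linalg.norm((l-r)[:2])*np.cos(np.radians(11)))
# side: bottom of insert left-right and case face edges rows
for v in (222,226,230,234,238): 
    J=g["image"][v].mean(1).round().astype(int); print(v,J[216:254])
u=np.radians(79);w=np.radians(-11)
for L,W in((22,30),(30,22)):
    for sx,sy in((-1,1),(-1,-1)): print(L,W,proj(g,[400+sx*L*np.cos(w)+sy*W*np.cos(u),178+sx*L*np.sin(w)+sy*W*np.sin(u),40]).round(1))
# dish on disc
c=onz(f,0,0,0); I=f["image"].astype(int)[200:245,345:395]; m=(I[...,2]-I[...,0]>6)&(I.mean(2)>120); ys,xs=np.nonzero(m); print("dish",m.sum(), (onz(f,345+(xs.min()+xs.max())/2,200+(ys.min()+ys.max())/2,17) if m.sum() else 0))
E
```

```text
low/up edge [376.78902512 177.54360235  25.        ] [421.27180728 173.10985228  40.        ] 44.70319953073163
L/R [400.50333814 206.58626315  40.        ] [401.42416242 144.22148229  38.        ] [400.96375028 175.40387272  39.        ] 61.22563695841794
222 [101 109 129 134 128 123 161 227 255 255 255 254 254 254 253 254 254 254
 254 255 255 255 255 255 255 255 255 255 255 255 163  88  82  87 132 199
 244 253]
226 [ 96  92  89  84  88  90  97 140 198 222 221 216 213 211 206 204 204 202
 200 197 198 200 197 182 177 172 165 162 165 167 131 119 114 119 175 204
 211 183]
230 [ 90  86  83  79  78  83  88 112 113 120 122 123 124 122 122 121 119 119
 119 119 116 117 118 118 116 114 114 113 112 102  82  81  86  81  77  79
  83  87]
234 [108  99  96  99 100  91  74  89 156 184 203 240 237 219 240 247 249 250
 250 251 251 251 250 249 249 252 255 255 255 255 202 104  67  66  71  74
  79  86]
238 [100 100  96  90  86  73  59  86 193 255 255 253 253 253 253 254 254 253
 235 219 226 245 254 255 253 252 252 252 249 251 249 162  84  84  99 101
  94  89]
22 30 [222.5 224.8]
22 30 [244.6 223.5]
30 22 [225.7 226.2]
30 22 [242.  225.2]
dish 165 [ 395.30219346 -318.11845135   17.        ]
```

Both views agree: the case is 44 mm along the insert and 60 mm across it, centred at about (399.5,175.5). I'll grip its 44 mm side at yaw 79 with the fingers above the insert.

Request:
send_rows(
  targets="0.025 0.4678 0 0 0 101 85;0.025 0.4678 0 0 0 101 85;0.025 0.4678 0 0 0 101 85;0.025 0.4678 0 0 0 101 85;0.025 0.4678 0 0 0 101 85;0.025 0.4678 0 0 0 101 85;0.025 0.4678 0 0 0 101 85;0.025 0.4678 0 0 0 101 85;0.025 0.4678 0 0 0 101 85;0.025 0.4678 0 0 0 101 85;0.025 0.4678 0 0 0 101 85;0.025 0.4678 0 0 0 101 85",
)

```text
time_s: 23.47
ee_pos: [398.7, 136.0, 169.8]
ee_rot: [-179.8, 0.0, 106.6]
force: [1.2, -0.8, -0.5]
gripper_width: 77.7
gripper_force: 0.0
```

Request:
send_rows(
  targets="0 0 0 0 0 14 85;0 0 0 0 0 14.5 85;0 0 0 0 0 15 85;0 0 0 0 0 15 85;0 0 0 0 0 15 85",
)

```text
time_s: 23.88
ee_pos: [399.7, 134.3, 170.5]
ee_rot: [-179.9, 0.0, 92.0]
force: [-0.1, -0.1, -0.3]
gripper_width: 77.3
gripper_force: 0.0
```

```bash
python3 - <<'E'
from h import *
s=env.state(); print(s["ee_pos"],s["ee_rot"],s["gripper_width"])
plan(399.5,175.5,-16,79)
E
```

```text
[399.69601383 134.28958005 170.53785949] [-1.79891427e+02  3.54241143e-02  9.20153305e+01] 77.34712846421053
399.5 175.5 -16 79 -> [0.0413 0.0016 0.1865] [-0.1   0.05 13.02]
```

Request:
send_rows(
  targets="0.03 0.001 0 0 0 7 85;0.0413 0.0016 0 0 0 13 85;0.0413 0.0016 0.03 0 0 13 85;0.0413 0.0016 0.07 0 0 13 85;0.0413 0.0016 0.105 0 0 13 85;0.0413 0.0016 0.13 0 0 13 85;0.0413 0.0016 0.145 0 0 13 85;0.0413 0.0016 0.15 0 0 13 85;0.0413 0.0016 0.15 0 0 13 85;0.0413 0.0016 0.15 0 0 13 85",
)

```text
time_s: 24.72
ee_pos: [401.1, 176.0, 21.9]
ee_rot: [180.0, -0.0, 78.9]
force: [-1.0, 0.4, 0.1]
gripper_width: 77.6
gripper_force: 0.0
```

```bash
python3 - <<'E'
from h import *
s=env.state(); print(s["ee_pos"],s["ee_rot"],s["gripper_width"],s["force"])
plan(399.5,175.5,-19,79)
E
```

```text
[401.10563198 175.99395956  21.8565832 ] [ 1.79957331e+02 -2.29702051e-02  7.89092747e+01] 77.58228233536842 [-1.04413308  0.41784475  0.09721993]
399.5 175.5 -19 79 -> [-0.0008 -0.0015  0.0409] [ 0.04 -0.02 -0.09]
```

Request:
send_rows(
  targets="0 -0.001 0.015 0 0 0 85;0 -0.001 0.028 0 0 0 85;0 -0.001 0.036 0 0 0 85;0 -0.001 0.0385 0 0 0 85;0 -0.001 0.0385 0 0 0 85;0 -0.001 0.0385 0 0 0 85",
)

```text
time_s: 25.22
ee_pos: [400.2, 176.5, -16.5]
ee_rot: [179.9, -0.0, 78.9]
force: [1.4, -0.5, 0.1]
gripper_width: 77.5
gripper_force: 0.0
```

Request:
send_rows(
  targets="0 0 0 0 0 0 75;0 0 0 0 0 0 65;0 0 0 0 0 0 60;0 0 0 0 0 0 56;0 0 0 0 0 0 52;0 0 0 0 0 0 48;0 0 0 0 0 0 44;0 0 0 0 0 0 42;0 0 0 0 0 0 42",
  grip_force=12,
)

```text
time_s: 25.97
ee_pos: [399.6, 176.3, -17.0]
ee_rot: [180.0, -0.0, 78.9]
force: [0.6, 0.1, 1.1]
gripper_width: 44.4
gripper_force: 12.0
```

Request:
send_rows(
  targets="0 0 -0.005 0 0 0 42;0 0 -0.015 0 0 0 42;0 0 -0.035 0 0 0 42;0 0 -0.06 0 0 0 42;0.015 -0.002 -0.08 0 0 0 42;0.05 -0.007 -0.08 0 0 0.5 42;0.085 -0.012 -0.08 0 0 1 42;0.12 -0.017 -0.08 0 0 1.8 42;0.15 -0.021 -0.08 0 0 1.8 42;0.17 -0.0235 -0.08 0 0 1.8 42;0.1765 -0.0244 -0.08 0 0 1.8 42;0.1765 -0.0244 -0.08 0 0 1.8 42",
)

```text
time_s: 26.97
ee_pos: [409.2, 355.3, 62.6]
ee_rot: [-180.0, 0.0, 77.2]
force: [0.3, 0.3, -1.5]
gripper_width: 44.5
gripper_force: 12.0
```

Request:
send_rows(
  targets="0 0 0.02 0 0 0 42;0 0 0.045 0 0 0 42;0 0 0.06 0 0 0 42;0 0 0.067 0 0 0 42;0 0 0.067 0 0 0 42;0 0 0.067 0 0 0 42;0 0 0.067 0 0 0 42",
)

```text
time_s: 27.55
ee_pos: [410.3, 354.2, -3.1]
ee_rot: [179.9, -0.1, 77.1]
force: [0.6, 1.0, -0.8]
gripper_width: 44.5
gripper_force: 12.0
```

```bash
python3 - <<'E'
from h import *
s=env.state(); print(s["ee_pos"],s["ee_rot"],s["gripper_width"],s["force"])
plan(409.3,354.2,-22,77.2)
E
```

```text
[410.25039591 354.24857118  -3.06499408] [ 1.79927883e+02 -8.10201260e-02  7.70736789e+01] 44.537939513017974 [ 0.61112063  0.98461216 -0.79297206]
409.3 354.2 -22 77.2 -> [-0.0003 -0.0009  0.0189] [ 0.07 -0.08 -0.13]
```

Request:
send_rows(
  targets="0 -0.001 0.006 0 0 0 42;0 -0.001 0.012 0 0 0 42;0 -0.001 0.016 0 0 0 42;0 -0.001 0.018 0 0 0 42;0 -0.001 0.019 0 0 0 42;0 -0.001 0.019 0 0 0 42;0 -0.001 0.019 0 0 0 42",
)

```text
time_s: 28.13
ee_pos: [408.6, 354.4, -23.2]
ee_rot: [180.0, 0.0, 77.1]
force: [0.1, -0.1, -0.7]
gripper_width: 44.7
gripper_force: 12.0
```

Request:
send_rows(
  targets="0 0 0.001 0 0 0 42;0 0 0.002 0 0 0 42;0 0 0.002 0 0 0 42",
)

```text
time_s: 28.38
ee_pos: [408.8, 354.6, -24.1]
ee_rot: [180.0, -0.0, 77.1]
force: [-1.4, -1.1, 6.5]
gripper_width: 44.7
gripper_force: 12.0
```

Request:
send_rows(
  targets="0 0 0 0 0 0 52;0 0 0 0 0 0 60;0 0 0 0 0 0 68;0 0 0 0 0 0 75;0 0 0 0 0 0 78;0 0 -0.015 0 0 0 78;0 0 -0.05 0 0 0 78;0 0 -0.09 0 0 0 78;0 0 -0.13 0 0 0 78;0 0 -0.165 0 0 0 78;0 0 -0.17 0 0 0 78",
)

```text
time_s: 29.3
ee_pos: [411.7, 357.1, 151.6]
ee_rot: [179.6, -0.6, 77.1]
force: [0.3, 1.3, 0.3]
gripper_width: 71.1
gripper_force: 0.0
```

Request:
send_rows(
  targets="0.0153 -0.135 0 0 0 -92 78;0.0153 -0.135 0 0 0 -92 78;0.0153 -0.135 0 0 0 -92 78;0.0153 -0.135 0 0 0 -92 78;0.0153 -0.135 0 0 0 -92 78;0.0153 -0.135 0 0 0 -92 78;0.0153 -0.135 0 0 0 -92 78;0.0153 -0.135 0 0 0 -92 78;0.0153 -0.135 0 0 0 -92 78;0.0153 -0.135 0 0 0 -92 78;0.0153 -0.135 0 0 0 -92 78;0.0153 -0.135 0 0 0 -92 78",
)

```text
time_s: 30.3
ee_pos: [280.1, 399.1, 144.2]
ee_rot: [-179.9, -0.0, 163.4]
force: [0.9, -0.5, -0.6]
gripper_width: 71.4
gripper_force: 0.0
```

Request:
send_rows(
  targets="0 0 0 0 0 -6 78;0 0 0 0 0 -6 78;0 0 0 0 0 -6 78",
)

```text
time_s: 30.55
ee_pos: [280.2, 399.2, 144.4]
ee_rot: [-180.0, -0.0, 168.9]
force: [-0.2, -0.5, 0.3]
gripper_width: 71.4
gripper_force: 0.0
```

```bash
python3 - <<'E'
from h import *
f=eyes.grab_frame("top"); s=env.state(); print(s["ee_pos"],s["ee_rot"],s["gripper_width"])
c=blob(f,198,205,30,44,(140,140,140)); p=world(f,c,10); print("insert",rect(p)); print(world(f,cv2.approxPolyDP(c.astype(np.float32),2,True)[:,0],10).round(1))
I=f["image"].astype(int)[206:238,352:386]; m=(I[...,2]-I[...,0]>6)&(I.mean(2)>120)
for r in m: print("".join(".#"[int(k)] for k in r))
ys,xs=np.nonzero(m); 
if m.sum(): print("dish",onz(f,352+(xs.min()+xs.max())/2,206+(ys.min()+ys.max())/2,17))
J=f["image"][200:246,132:180].mean(2).round().astype(int); cv2.imwrite("pics/b11.png",np.hstack([cv2.resize(np.clip((f["image"][y:y+60,x:x+60].astype(float)-lo)*255/(255-lo),0,255).astype(np.uint8),(400,400),interpolation=cv2.INTER_NEAREST) for x,y,lo in((127,195,150),(340,190,0))]))
E
```

```text
[280.18212142 399.27178184 144.52048282] [-1.79969706e+02 -1.10821362e-02  1.68900735e+02] 70.87869962559016
insert (array([398.7, 176.2]), 104.6, 64.6, -10.9)
[[454.  197.8]
 [355.1 215.8]
 [343.1 156.6]
 [441.8 137.1]]
..................................
..................................
..................................
..................................
..................................
..................................
..................................
..................................
..................................
..................................
..................................
............####..................
...........#####..................
..........######..................
..........#######.................
..........#######.................
..........########................
..........##########..............
...........########...............
............######................
.............#....................
..................................
..................................
..................................
..................................
..................................
..................................
..................................
..................................
..................................
..................................
..................................
dish [ 422.09141376 -285.76081214   17.        ]
```

The dish centre is near (422,−287) and the insert is at (398.7,176.2), angle −10.9. Now I fetch the insert at yaw 169.

```bash
python3 - <<'E'
from h import *
plan(398.7,176.2,40,169.1)
E
```

```text
398.7 176.2 40 169.1 -> [-0.1593 -0.196   0.1046] [-0.03 -0.01 -0.2 ]
```

Request:
send_rows(
  targets="-0.03 -0.035 0 0 0 0 78;-0.055 -0.068 0 0 0 0 78;-0.08 -0.1 0 0 0 0 78;-0.105 -0.13 0 0 0 0 78;-0.13 -0.16 0.01 0 0 0 78;-0.15 -0.185 0.02 0 0 0 78;-0.1593 -0.196 0.04 0 0 -0.2 78;-0.1593 -0.196 0.07 0 0 -0.2 78;-0.1593 -0.196 0.095 0 0 -0.2 78;-0.1593 -0.196 0.105 0 0 -0.2 78;-0.1593 -0.196 0.105 0 0 -0.2 78;-0.1593 -0.196 0.105 0 0 -0.2 78",
)

```text
time_s: 31.6
ee_pos: [399.4, 176.6, 39.7]
ee_rot: [-180.0, -0.0, 169.2]
force: [0.7, 0.2, -0.8]
gripper_width: 71.4
gripper_force: 0.0
```

```bash
python3 - <<'E'
from h import *
print(env.state()["force"]);plan(398.7,176.2,-33,169.1)
E
```

```text
[ 0.73021414  0.16334565 -0.80624424]
398.7 176.2 -33 169.1 -> [ 0.0006 -0.0005  0.0727] [-0.03 -0.04  0.07]
```

Request:
send_rows(
  targets="0.0005 -0.0005 0.02 0 0 0 78;0.0005 -0.0005 0.04 0 0 0 78;0.0005 -0.0005 0.055 0 0 0 78;0.0005 -0.0005 0.064 0 0 0 78;0.0005 -0.0005 0.068 0 0 0 78;0.0005 -0.0005 0.07 0 0 0 78;0.0005 -0.0005 0.0715 0 0 0 78;0.0005 -0.0005 0.073 0 0 0 78;0.0005 -0.0005 0.073 0 0 0 78;0.0005 -0.0005 0.073 0 0 0 78",
)

```text
time_s: 32.43
ee_pos: [399.3, 176.5, -32.7]
ee_rot: [180.0, 0.1, 169.2]
force: [-0.6, 0.2, -0.8]
gripper_width: 71.6
gripper_force: 0.0
```

Request:
send_rows(
  targets="0 0 0.001 0 0 0 78;0 0 0.002 0 0 0 78;0 0 0.0025 0 0 0 78;0 0 0.0025 0 0 0 78;0 0 0.0025 0 0 0 78",
)

```text
time_s: 32.85
ee_pos: [398.8, 176.3, -35.7]
ee_rot: [-180.0, -0.0, 169.2]
force: [0.7, -0.4, -0.1]
gripper_width: 70.9
gripper_force: 0.0
```

Request:
send_rows(
  targets="0 0 0.001 0 0 0 74;0 0 0.001 0 0 0 70;0 0 0.001 0 0 0 66;0 0 0.001 0 0 0 63;0 0 0.001 0 0 0 60;0 0 0.001 0 0 0 58;0 0 0.001 0 0 0 58;0 0 0.001 0 0 0 58",
  grip_force=22,
)

```text
time_s: 33.52
ee_pos: [398.8, 176.3, -36.7]
ee_rot: [-180.0, -0.0, 169.2]
force: [-0.1, -0.1, -1.9]
gripper_width: 59.8
gripper_force: 22.0
```

Request:
send_rows(
  targets="0 0 -0.004 0 0 0 58;0 0 -0.01 0 0 0 58;0 0 -0.02 0 0 0 58;0 0 -0.035 0 0 0 58;0 0 -0.05 0 0 0 58;0 0 -0.05 0 0 0 58",
)

```text
time_s: 34.02
ee_pos: [401.1, 177.3, 16.0]
ee_rot: [179.8, 0.3, 169.2]
force: [0.6, -0.4, -1.6]
gripper_width: 59.8
gripper_force: 22.0
```

Request:
send_rows(
  targets="0 0 -0.03 0 0 0 58;0 0 -0.065 0 0 0 58;0 0 -0.1 0 0 0 58;0 0 -0.135 0 0 0 58;0 0 -0.16 0 0 0 58;-0.004 -0.02 -0.163 0 0 -1 58;-0.01 -0.05 -0.163 0 0 -3 58;-0.0175 -0.085 -0.163 0 0 -6 58;-0.0248 -0.12 -0.163 0 0 -9 58;-0.032 -0.155 -0.163 0 0 -12 58;-0.0392 -0.19 -0.163 0 0 -15 58;-0.0464 -0.225 -0.163 0 0 -18 58",
)

```text
time_s: 35.02
ee_pos: [401.8, -54.9, 176.0]
ee_rot: [180.0, -0.0, -172.6]
force: [0.9, 0.2, -1.3]
gripper_width: 60.0
gripper_force: 22.0
```

Request:
send_rows(
  targets="0 0 0 0 0 0 58;0 0 0 0 0 0 58",
)

```text
time_s: 35.18
ee_pos: [402.1, -54.8, 175.9]
ee_rot: [180.0, -0.0, -173.0]
force: [0.5, 1.2, -2.4]
gripper_width: 59.7
gripper_force: 22.0
```

```bash
python3 - <<'E'
from h import *
s=env.state(); print(s["ee_pos"],s["ee_rot"],s["gripper_width"],s["force"])
plan(415,-200,175,189); plan(551,-297.8,175,189); plan(551,-297.8,0,188.9)
E
```

```text
[402.05855577 -54.75197406 175.85451377] [ 1.79973016e+02 -4.04707113e-02 -1.73032931e+02] 59.66952022306741 [ 0.54879805  1.22764486 -2.36495775]
415 -200 175 189 -> [ 0.0048 -0.1457  0.0008] [ 0.03 -0.04 -2.03]
551 -297.8 175 189 -> [-0.1184 -0.2593  0.0006] [ 0.03 -0.04 -2.03]
551 -297.8 0 188.9 -> [-0.1185 -0.2594  0.1756] [ 0.03 -0.04 -1.93]
```

Request:
send_rows(
  targets="0.001 -0.015 0 0 0 -1 58;0.002 -0.045 0 0 0 -2 58;0.003 -0.08 0 0 0 -2 58;0.004 -0.115 0 0 0 -2 58;0.0 -0.15 0 0 0 -2 58;-0.02 -0.175 0 0 0 -2 58;-0.045 -0.198 0 0 0 -2 58;-0.07 -0.22 0 0 0 -2 58;-0.095 -0.241 0 0 0 -2 58;-0.112 -0.255 0 0 0 -2 58;-0.1185 -0.2594 0 0 0 -2 58;-0.1185 -0.2594 0 0 0 -2 58",
)

```text
time_s: 36.18
ee_pos: [554.4, -294.7, 174.9]
ee_rot: [179.9, -0.1, -170.7]
force: [-1.1, 0.3, -2.0]
gripper_width: 59.6
gripper_force: 22.0
```

Request:
send_rows(
  targets="0 0 0.02 0 0 0 58;0 0 0.05 0 0 0 58;0 0 0.085 0 0 0 58;0 0 0.12 0 0 0 58;0 0 0.15 0 0 0 58;0 0 0.17 0 0 0 58;0 0 0.18 0 0 0 58;0 0 0.18 0 0 0 58;0 0 0.18 0 0 0 58;0 0 0.18 0 0 0 58",
)

```text
time_s: 37.02
ee_pos: [554.0, -296.0, -1.6]
ee_rot: [-179.9, 0.2, -170.7]
force: [0.1, 0.1, -0.3]
gripper_width: 59.8
gripper_force: 22.0
```

```bash
python3 - <<'E'
from h import *
s=env.state(); print(s["ee_pos"],s["ee_rot"],s["gripper_width"],s["force"])
plan(551,-297.8,-30,188.9)
E
```

```text
[ 553.96141811 -296.02479366   -1.59818354] [-1.79877465e+02  1.53640169e-01 -1.70733113e+02] 59.805999533520456 [ 0.14034795  0.06498236 -0.25314434]
551 -297.8 -30 188.9 -> [ 0.0033 -0.0012  0.0284] [-0.12  0.15  0.37]
```

Request:
send_rows(
  targets="0.002 -0.001 0.008 0 0 0.3 58;0.002 -0.001 0.016 0 0 0.3 58;0.002 -0.001 0.021 0 0 0.3 58;0.002 -0.001 0.025 0 0 0.3 58;0.002 -0.001 0.027 0 0 0.3 58;0.002 -0.001 0.027 0 0 0.3 58;0.002 -0.001 0.027 0 0 0.3 58;0.002 -0.001 0.027 0 0 0.3 58",
)

```text
time_s: 37.68
ee_pos: [551.2, -297.2, -30.4]
ee_rot: [-180.0, 0.0, -171.0]
force: [-0.5, 0.1, -2.0]
gripper_width: 59.8
gripper_force: 22.0
```

Request:
send_rows(
  targets="0 0 0.001 0 0 0 58;0 0 0.0015 0 0 0 58;0 0 0.002 0 0 0 58;0 0 0.002 0 0 0 58",
)

```text
time_s: 38.02
ee_pos: [550.9, -297.1, -32.6]
ee_rot: [-180.0, -0.0, -171.1]
force: [0.7, -0.5, -1.8]
gripper_width: 59.7
gripper_force: 22.0
```

Request:
send_rows(
  targets="0 0 0.0005 0 0 0 58;0 0 0.001 0 0 0 58;0 0 0.001 0 0 0 58",
)

```text
time_s: 38.27
ee_pos: [551.0, -297.1, -32.7]
ee_rot: [-180.0, 0.0, -171.0]
force: [-2.4, 0.9, 5.2]
gripper_width: 60.0
gripper_force: 22.0
```

Contact exactly where expected. I release, go up, then swing aside for a check.

Request:
send_rows(
  targets="0 0 0 0 0 0 68;0 0 0 0 0 0 72;0 0 0 0 0 0 75;0 0 0 0 0 0 77;0 0 0 0 0 0 77;0 0 -0.012 0 0 0 77;0 0 -0.04 0 0 0 77;0 0 -0.08 0 0 0 77;0 0 -0.12 0 0 0 77;0 0 -0.16 0 0 0 77;0 0 -0.2 0 0 0 77;0 0 -0.2 0 0 0 77",
)

```text
time_s: 39.27
ee_pos: [555.4, -299.6, 177.0]
ee_rot: [-179.3, 0.8, -171.0]
force: [0.8, -0.8, 0.9]
gripper_width: 70.4
gripper_force: 0.0
```

Request:
send_rows(
  targets="0.1 0.12 0 0 0 0 77;0.1 0.12 0 0 0 0 77;0.1 0.12 0 0 0 0 77;0.14 0.18 0 0 0 0 77;0.14 0.21 0 0 0 0 77;0.14 0.22 0 0 0 0 77;0.14 0.22 0 0 0 0 77;0.14 0.22 0 0 0 0 77;0.14 0.22 0 0 0 0 77;0.14 0.22 0 0 0 0 77",
)

```text
time_s: 40.1
ee_pos: [379.8, -102.5, 166.9]
ee_rot: [-179.9, 0.1, -171.1]
force: [0.1, 0.4, -0.3]
gripper_width: 70.3
gripper_force: 0.0
```

```bash
python3 - <<'E'
from h import *
f=eyes.grab_frame("top"); g=eyes.grab_frame("side"); s=env.state(); print(s["ee_pos"],s["force"],s["time_s"])
a=cv2.resize(f["image"][150:246,330:426],(400,400),interpolation=cv2.INTER_CUBIC); b=cv2.resize(f["image"][170:250,130:210],(400,400),interpolation=cv2.INTER_CUBIC); b=np.clip((b.astype(float)-60)*1.3,0,255).astype(np.uint8)
cv2.imwrite("pics/z.png",np.hstack([a,b]))
try: print("insert",rect(world(f,blob(f,354,160,28,46,(170,170,170)),14)))
except Exception as e: print(e)
E
```

```text
[ 379.54325859 -102.58247351  166.47040813] [0.98742055 0.757308   1.06843276] 40.2
insert (array([ 557.4, -294.6]), 116.3, 76.1, 9.2)
```

View pics/z.png

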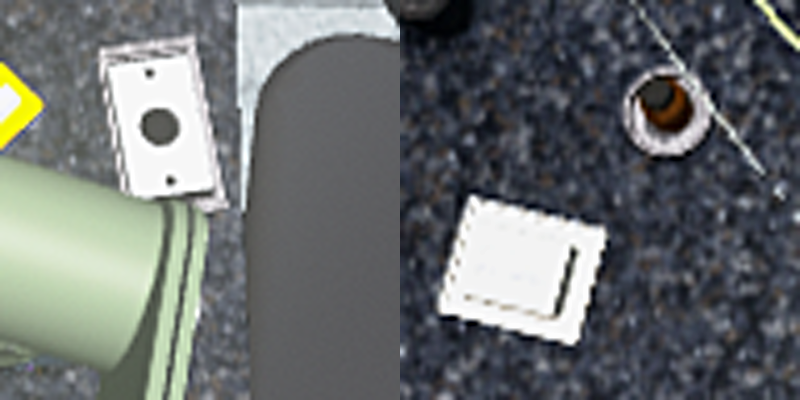

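The insert lies flat between the dock's ledges, hole at crop (160,127). The case sits centred in the tray, its edges at (570,280) and (510,305), and the bottle is inside the cup at (665,105). I check the insert's hole against the dock centre and hand in.

```bash
python3 - <<'E'
from h import *
f=eyes.grab_frame("top"); p=onz(f,330+160/4.167-.4,150+127/4.167-.4,14); e=np.hypot(p[0]-551,p[1]+297.8); print(p,e)
if e<9: print(env.job_done())
E
```

```text
[ 550.28083472 -295.27597605   14.        ] 2.6244800646591546
the job is handed in; nothing more can be done
None
```

The stack is apart and the job handed in: the bottle in the cup, the dish on the disc, the case in the tray and the insert on the dock, each set down by touch and released. I never got the verdict back and did not re-check the can and eyepiece.

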